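# Demagnetise connecting rods

## Robot

A 6-joint arm with a two-finger parallel gripper is mounted at the origin on the work surface. World frame = base frame: x ahead of the robot, y to its left, z up, the work surface at z = 0. Lengths are in m, angles in degrees, forces in N, time in s.
With the tool pointing down it reaches from about 0.25 to 0.725 m from the base axis. Payload 9.7 kg.
Tool frame: the origin (TCP) lies midway between the tips of the shut fingers; the grasp point (between the pads) lies 19 mm behind it; y points along the fingers, x is the direction in which the jaws open and shut, and the axes are right-handed (so a half turn about y gives the same grasp; the last joint's range is limited). The gripper opens to 85 mm and grips with 20 to 120 N. Pads are 22 mm wide; open, the fingers measure 114 mm over their backs; the gripper's body (76 mm by 85 mm) begins 54 mm behind the grasp point. The pads swing forward as they close: fully open they stand 13 mm farther back than shut.
Start: joints at [67.724, 4.979, 10.078, 95.1, 0, 90], TCP at [0.208, 0.509, 0.231] pointing down, gripper open.
Joint ranges: [-179.16, 179.16], [-48.56, 103.87], [-65.8, 70.77], [-126.05, 130.52], [-82.76, 87.17], [-180, 180]. Speed limits (degrees/s): [127.2, 127.2, 147.25, 180, 180, 180].

## Interface

Orientations are given as [roll, pitch, yaw] about the fixed x, y, z axes, in that order (R = Rz(yaw) Ry(pitch) Rx(roll)).
In Python, from workcell import get_obs, camera, job_done gives the robot as it stands.
- The arm moves only by the tool play_rows, never from a script. Its argument "moves" is a list of rows, each a list of 3 entries, a list of its own where there are three numbers: the turn, a rotation vector about the tool's x, y, z in degrees, then the shift along the tool's x, y, z in m, then the opening in per cent of the stroke, from 0 (shut) to 100 (fully open). A call has exactly 5 rows; each row is the pose to reach, as a shift and turn from the pose commanded when the call began, along the tool's axes at that moment; what a row does not reach only later rows make up. A row lasts 1/10 s, in which the tool goes at most 50 mm and 8.59 degrees, less where a joint would pass 70% of its speed; a pose out of reach is approached as far as the arm can. A call with a gripper value outside its range is refused whole. The fingers move at their own pace and stop on an object; "grip_force" is the grip in N (left out, the last holds). Time passes only in rows, so rows that repeat a pose let the fingers close, or fill a call up. It gives the time, the measured TCP pose, the force and the opening at its end, in the units of the state.
- get_obs(): the state, without advancing time (a new reading comes with each control period).
- camera(name): name is "scene" or "top"; returns a dict with "img" (384x512x3 uint8, red, green, blue), "fov_y" (degrees; the focal length in pixels is half the picture's height over the tangent of half this angle, whatever the lens; pixels are square), "cx", "cy" (the principal point, pixels), "world_from_camera" (4x4, takes a point from camera to world coordinates). Camera axes: x right, y up, looking along -z (the intrinsics and any distortion apply to the point x, -y, -z); pixel columns grow to the right and rows downward; lengths in m; the calibration is good to about 2 mm. A picture is of the moment at which its call begins. There is no depth.
- job_done(): hands the job in, once; it reports no verdict.
The state is a dict: "time": time; "q": joint angles; "qd": joint speeds; "joint_efforts": joint torques, N m; "ee_pos": TCP position; "tcp_rot": TCP orientation; "wrist_force": force on the tool from outside, world axes, zero at the start; "torque": the same for the moment, N m; "opening": finger opening in m.
Only numpy, scipy, OpenCV 4.12 (cv2) and the standard library are available. Lean on these libraries where they do the work, as an engineer would, in place of code of your own. Each camera call takes 0.05 s, during which the arm holds its last target.

## Task

Demagnetise the connecting rods lying on the black mat: wind the empty carriage back to its right-hand stop with the handwheel, then slide every rod small end first under a sprung hold-down finger, one rod to a bay, fully home so that the finger bears on its small end. When all are held, wind the carriage across the coil right up to its left-hand stop with the rods still under their fingers, and only then draw them out and lay them all flat in the blue tray, none on top of another; leave the carriage at the left, and do not shove or knock over the other things on the bench.

Things in the scene. Friction and masses are not known exactly. Their poses are not given: they have to be found in the camera images.
- rodA_mid (a point): forged steel connecting rod lying flat (may be absent), 161 mm long, about 0.42 kg. Point: middle of its shank, 11 mm over its underside; x runs along the rod to the small end, z up. Big end: 52 mm round, 22 mm thick, centred 55 mm back (-x). Small end: 31 mm round, 20 mm thick, centred 65 mm ahead. Shank 22 mm wide (y), from 3 to 19 mm over the underside: grip it here, across y.
- rodA_small (a point): centre of the small end of the same rod A, 10 mm over its underside; axes as for the rod
- rodB_mid (a point): forged steel connecting rod lying flat (may be absent), 161 mm long, about 0.42 kg. Point: middle of its shank, 11 mm over its underside; x runs along the rod to the small end, z up. Big end: 52 mm round, 22 mm thick, centred 55 mm back (-x). Small end: 31 mm round, 20 mm thick, centred 65 mm ahead. Shank 22 mm wide (y), from 3 to 19 mm over the underside: grip it here, across y.
- rodB_small (a point): centre of the small end of the same rod B, 10 mm over its underside; axes as for the rod
- rodC_mid (a point): forged steel connecting rod lying flat (may be absent), 161 mm long, about 0.42 kg. Point: middle of its shank, 11 mm over its underside; x runs along the rod to the small end, z up. Big end: 52 mm round, 22 mm thick, centred 55 mm back (-x). Small end: 31 mm round, 20 mm thick, centred 65 mm ahead. Shank 22 mm wide (y), from 3 to 19 mm over the underside: grip it here, across y.
- rodC_small (a point): centre of the small end of the same rod C, 10 mm over its underside; axes as for the rod
- bay1 (a point): bay 1 of the carriage (rightmost; 68 mm apart): point on the flat bed under the small end's centre when a rod is fully home; bed about 57 mm over the table, rides with the carriage. x: the way a rod is pushed in (rod lies along it), y: left, z up. The back stop (12 mm high) lets the rod go 2 mm past. Ribs 6 mm high, 34 mm to each side, only 97 to 152 mm back; bed ends 170 mm back.
- bay2 (a point): bay 2 of the carriage (the middle one; 68 mm apart): point on the flat bed under the small end's centre when a rod is fully home; bed about 57 mm over the table, rides with the carriage. x: the way a rod is pushed in (rod lies along it), y: left, z up. The back stop (12 mm high) lets the rod go 2 mm past. Ribs 6 mm high, 34 mm to each side, only 97 to 152 mm back; bed ends 170 mm back.
- bay3 (a point): bay 3 of the carriage (leftmost; 68 mm apart): point on the flat bed under the small end's centre when a rod is fully home; bed about 57 mm over the table, rides with the carriage. x: the way a rod is pushed in (rod lies along it), y: left, z up. The back stop (12 mm high) lets the rod go 2 mm past. Ribs 6 mm high, 34 mm to each side, only 97 to 152 mm back; bed ends 170 mm back.
- finger1 (a joint): brass hold-down finger of bay 1, 18 mm wide, sprung down; hinge 60 mm ahead of the bay point, 22 mm over the bed. 0 = down, empty: round toe 10 mm over the bay point. Grows (rad) as the toe lifts; about 0.16 on a rod fully home. From the toe a lip slopes up 43 mm back towards the loading side, its tip 25 mm over the bed: a rod slid in along the bed lifts it.
- finger2 (a joint): hold-down finger of bay 2, like finger 1. Set a rod down with its small end's centre 65 mm or more short of the bay point, clear of the lip, then slide it in: it meets the lip 45 mm before home; pushing it in along the slick bed takes about 5 to 15 N; the finger bears on it with 3 to 5 N and holds it when let go.
- finger3 (a joint): hold-down finger of bay 3, like finger 1. A rod is drawn out straight back, at least 55 mm, before it is lifted; the finger then drops to 0.
- carriage (a joint): travel of the carriage (grey plate, 250 x 214 mm) on its rails, m: 0 = at the right-hand (loading) stop, 0.26 = at the left-hand (unloading) stop; the coil is under the middle. It is moved with the handwheel; its drive holds it firmly against pushes of up to about 25 N.
- crank (a joint): handwheel angle, rad, growing anticlockwise seen from above; 0 = carriage at the right stop. The carriage goes 0.0138 m to the left per rad (87 mm a turn, 3 turns from stop to stop). It stays where it is left; turning takes about 0.4 to 0.5 N m (9 N at the grip).
- crank_axis (a point): point on the vertical axis of the handwheel (128 mm across, rim top about 101 mm over the table), at the height of its grip's middle; fixed to the machine, axes as the bays'
- crank_grip (a point): middle of the handwheel's upright red grip, a freely revolving sleeve 24 mm across, 58 mm tall, 48 mm from the axis, about 137 mm over the table; circles with the wheel; free from above
- tray_in (a point): open blue tray: centre of its inner floor, 5 mm over the table. Inside 184 mm along its x, 196 mm along its y; walls 35 mm high, 5 mm thick. Three rods fit side by side along x, 60 mm apart
- socket: a loose steel socket, 36 mm across, 41 mm tall; not part of the job, leave it where it is; origin at its underside
- aerosol: an orange-labelled spray can, 58 mm across, 170 mm tall; not part of the job, leave it where it is; origin at its underside
- piston: an aluminium piston standing on its skirt, 72 mm across, 62 mm tall; not part of the job, leave it where it is; origin at its underside
- oil_filter: a white oil filter, 76 mm across, 88 mm tall; not part of the job, leave it where it is; origin at its underside
- spanner: a steel spanner 190 mm long lying flat; not part of the job, leave it where it is; origin at its underside
- mug: a blue mug, 80 mm across, 90 mm tall; not part of the job, leave it where it is; origin at its underside
- jar: a jar, 70 mm across, 80 mm tall; not part of the job, leave it where it is; origin at its underside
Not all that is in view belongs to the job. What is shaped like the part that bears rodA_mid but brown or purple is not meant.

How it is judged (in metres and radians):
On the way, in this order (a step that is already met when the one before it is completed fails the run):
1. the carriage is wound back to its right-hand stop (value of joint carriage below 0.01 m), for 0.2 s.
2. with the carriage still at the right, every rod is fully home in a bay with the finger bearing on its small end (value of joint carriage below 0.03 m and ((horizontal distance between rodA_small and bay1 below 0.012 m and angle between the x axis of rodA_mid and the x axis of bay1, either way round below 0.2 rad and value of joint finger1 between 0.12 and 0.24 rad) or (horizontal distance between rodA_small and bay2 below 0.012 m and angle between the x axis of rodA_mid and the x axis of bay2, either way round below 0.2 rad and value of joint finger2 between 0.12 and 0.24 rad) or (horizontal distance between rodA_small and bay3 below 0.012 m and angle between the x axis of rodA_mid and the x axis of bay3, either way round below 0.2 rad and value of joint finger3 between 0.12 and 0.24 rad)) and ((horizontal distance between rodB_small and bay1 below 0.012 m and angle between the x axis of rodB_mid and the x axis of bay1, either way round below 0.2 rad and value of joint finger1 between 0.12 and 0.24 rad) or (horizontal distance between rodB_small and bay2 below 0.012 m and angle between the x axis of rodB_mid and the x axis of bay2, either way round below 0.2 rad and value of joint finger2 between 0.12 and 0.24 rad) or (horizontal distance between rodB_small and bay3 below 0.012 m and angle between the x axis of rodB_mid and the x axis of bay3, either way round below 0.2 rad and value of joint finger3 between 0.12 and 0.24 rad)) and ((horizontal distance between rodC_small and bay1 below 0.012 m and angle between the x axis of rodC_mid and the x axis of bay1, either way round below 0.2 rad and value of joint finger1 between 0.12 and 0.24 rad) or (horizontal distance between rodC_small and bay2 below 0.012 m and angle between the x axis of rodC_mid and the x axis of bay2, either way round below 0.2 rad and value of joint finger2 between 0.12 and 0.24 rad) or (horizontal distance between rodC_small and bay3 below 0.012 m and angle between the x axis of rodC_mid and the x axis of bay3, either way round below 0.2 rad and value of joint finger3 between 0.12 and 0.24 rad))), for 0.3 s.
3. the carriage is wound to its left-hand stop and every rod is home under its finger there (value of joint carriage above 0.25 m and ((horizontal distance between rodA_small and bay1 below 0.012 m and angle between the x axis of rodA_mid and the x axis of bay1, either way round below 0.2 rad and value of joint finger1 between 0.12 and 0.24 rad) or (horizontal distance between rodA_small and bay2 below 0.012 m and angle between the x axis of rodA_mid and the x axis of bay2, either way round below 0.2 rad and value of joint finger2 between 0.12 and 0.24 rad) or (horizontal distance between rodA_small and bay3 below 0.012 m and angle between the x axis of rodA_mid and the x axis of bay3, either way round below 0.2 rad and value of joint finger3 between 0.12 and 0.24 rad)) and ((horizontal distance between rodB_small and bay1 below 0.012 m and angle between the x axis of rodB_mid and the x axis of bay1, either way round below 0.2 rad and value of joint finger1 between 0.12 and 0.24 rad) or (horizontal distance between rodB_small and bay2 below 0.012 m and angle between the x axis of rodB_mid and the x axis of bay2, either way round below 0.2 rad and value of joint finger2 between 0.12 and 0.24 rad) or (horizontal distance between rodB_small and bay3 below 0.012 m and angle between the x axis of rodB_mid and the x axis of bay3, either way round below 0.2 rad and value of joint finger3 between 0.12 and 0.24 rad)) and ((horizontal distance between rodC_small and bay1 below 0.012 m and angle between the x axis of rodC_mid and the x axis of bay1, either way round below 0.2 rad and value of joint finger1 between 0.12 and 0.24 rad) or (horizontal distance between rodC_small and bay2 below 0.012 m and angle between the x axis of rodC_mid and the x axis of bay2, either way round below 0.2 rad and value of joint finger2 between 0.12 and 0.24 rad) or (horizontal distance between rodC_small and bay3 below 0.012 m and angle between the x axis of rodC_mid and the x axis of bay3, either way round below 0.2 rad and value of joint finger3 between 0.12 and 0.24 rad))), for 0.3 s.
At the end, for the whole second after the job is handed in: every rod present lies flat (within 0.1 rad) and stays on the floor of the blue tray, none on top of another, and the carriage is within 15 mm of its left-hand stop (value of joint carriage above 0.245 m and x of rodA_mid in the frame of tray_in between -0.06 and 0.06 m and y of rodA_mid in the frame of tray_in between -0.095 and 0.095 m and z of each of rodA_mid, rodB_mid, rodC_mid in the frame of tray_in below 0.02 m and angle between each of rodA_mid, rodB_mid, rodC_mid's own z axis and vertical below 0.1 rad and x of rodB_mid in the frame of tray_in between -0.06 and 0.06 m and y of rodB_mid in the frame of tray_in between -0.095 and 0.095 m and x of rodC_mid in the frame of tray_in between -0.06 and 0.06 m and y of rodC_mid in the frame of tray_in between -0.095 and 0.095 m); the robot touches nothing.
It fails at once if another thing on the bench is shoved more than 50 mm or knocked over (distance of any of socket, aerosol, piston, oil_filter, spanner, mug, jar from where it was at the start of the episode above 0.05 m or angle between any of socket, aerosol, piston, oil_filter, spanner, mug, jar's own z axis and vertical above 0.6 rad).
Of rodA, rodB, rodC only 2 to 3 are there at a start; the rules pass over those that are not, and their reading is None.
At some moment in a run one of rodA, rodB, rodC may be knocked a few centimetres aside while the robot is not near it.
Once in a run the grip may slacken for a moment while it holds something.
It also fails if it takes over 210 s, if anything falls off the work surface, if the arm or the gripper's body presses on something with over 40 N, if the wrist force passes 120 N, or if a joint passes its speed limit or range.

## Working session

There is one attempt and no reset: what is moved stays moved. The work goes in short steps, Python scripts to look and compute and a tool call to move; the robot and the scene stay as the last step left them, time stands still between calls to the robot, and variables do not carry over. Pictures are saved under pics/ and viewed, and the job is handed in when it is done.

Besides the shell and the picture viewer there is one more tool, called after ">>>" by a JSON object that holds its "op" and its "data". play_rows: Moves the arm, as the interface text tells. Its arguments: {"type":"object","properties":{"moves":{"type":"array"},"grip_force":{"type":"number"}},"required":["moves"]}

```bash
ls; mkdir -p pics
cat > h.py <<'E'
import numpy as np, cv2
from workcell import get_obs, camera, job_done
def snap(n,name):
    c=camera(n); cv2.imwrite(f'pics/{name}.png',c['img'][:,:,::-1]); np.save(f'pics/{name}.npy',c,allow_pickle=True); return c
E
python3 - <<'E'
from h import *
for n in('scene','top'):
    c=snap(n,n+'0'); print({k:v for k,v in c.items() if k!='img'})
print(get_obs())
E
```

```text
pics
{'fov_y': 45.27210847694268, 'cx': 256.1596381751121, 'cy': 194.0439939320882, 'world_from_camera': array([[-0.87395041, -0.26303424,  0.4086853 ,  1.08755056],
       [ 0.48599638, -0.46558809,  0.73961831,  1.10047628],
       [-0.00426593,  0.8450093 ,  0.53473459,  0.92189562],
       [ 0.        ,  0.        ,  0.        ,  1.        ]])}
{'fov_y': 43.37875445507961, 'cx': 255.19790718915016, 'cy': 187.07602560408486, 'world_from_camera': array([[-0.0299082 ,  0.99808771, -0.05409633,  0.38265862],
       [-0.99950886, -0.03036964, -0.00772808, -0.03378885],
       [-0.00935619,  0.05383863,  0.99850582,  1.81269973],
       [ 0.        ,  0.        ,  0.        ,  1.        ]])}
{'time': 0.1, 'q': array([6.77232998e+01, 5.00732901e+00, 1.00375068e+01, 9.51002047e+01,
       3.37296630e-04, 9.00005456e+01]), 'qd': array([ 0.02541038, -0.22426359,  0.1475464 , -0.00031637,  0.06702368,
       -0.02087094]), 'joint_efforts': array([ 2.19200476e-03, -5.21557045e+01,  4.65655088e+01,  1.60531449e-02,
        1.36628501e-04, -8.20991914e-07]), 'ee_pos': array([0.20840885, 0.50874688, 0.2306466 ]), 'tcp_rot': array([-8.99996634e+01,  7.00268848e-02,  6.77227542e+01]), 'wrist_force': array([0.20867807, 0.06678821, 0.25365857]), 'torque': array([-0.02236527, -0.02784545, -0.01811131]), 'opening': 0.08555422159477556}
```

View pics/scene0.png

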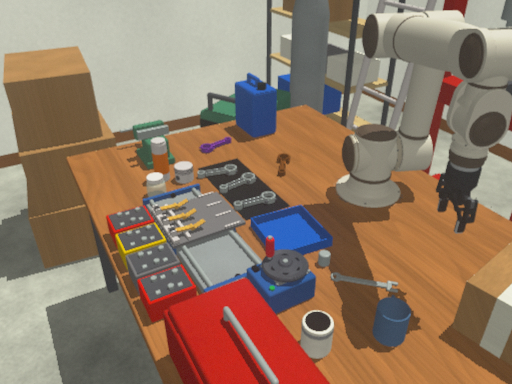

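View pics/top0.png

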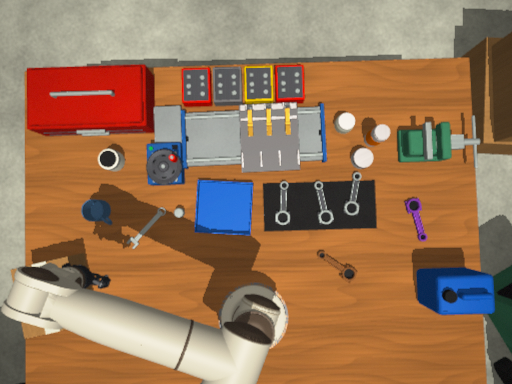

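```bash
cat >> h.py <<'E'
def ray(c,u,v):
    f=192/np.tan(np.radians(c['fov_y']/2)); T=c['world_from_camera']
    d=np.array([(u-c['cx'])/f,-(v-c['cy'])/f,-1.0]); return T[:3,3],T[:3,:3]@d
def pt(c,u,v,z):
    o,d=ray(c,u,v); return o+d*(z-o[2])/d[2]
def proj(c,p):
    f=192/np.tan(np.radians(c['fov_y']/2)); T=c['world_from_camera']
    q=T[:3,:3].T@(np.array(p)-T[:3,3]); return np.array([c['cx']+f*q[0]/-q[2], c['cy']-f*q[1]/-q[2]])
def load(n): return np.load(f'pics/{n}.npy',allow_pickle=True).item()
def crop(c,x0,y0,x1,y1,k,name): cv2.imwrite(f'pics/{name}.png',cv2.resize(c['img'][y0:y1,x0:x1,::-1],None,fx=k,fy=k,interpolation=cv2.INTER_CUBIC))
E
python3 - <<'E'
from h import *
t=load('top0'); s=load('scene0')
crop(t,140,90,390,240,3,'t0c'); crop(s,110,150,340,320,3,'s0c')
print(proj(t,get_obs()['ee_pos']),proj(s,get_obs()['ee_pos']),proj(t,[0,0,0]))
E
```

```text
[ 95.07193943 271.56664173] [447.06811341 224.57902637] [253.7499701 316.7043465]
```

View pics/t0c.png

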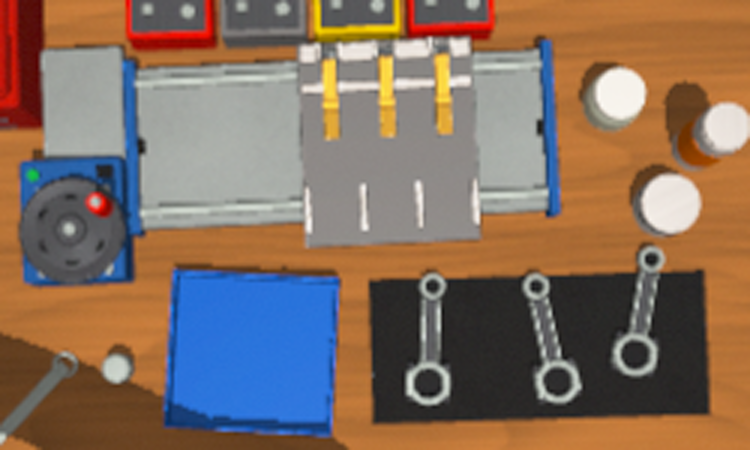

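View pics/s0c.png

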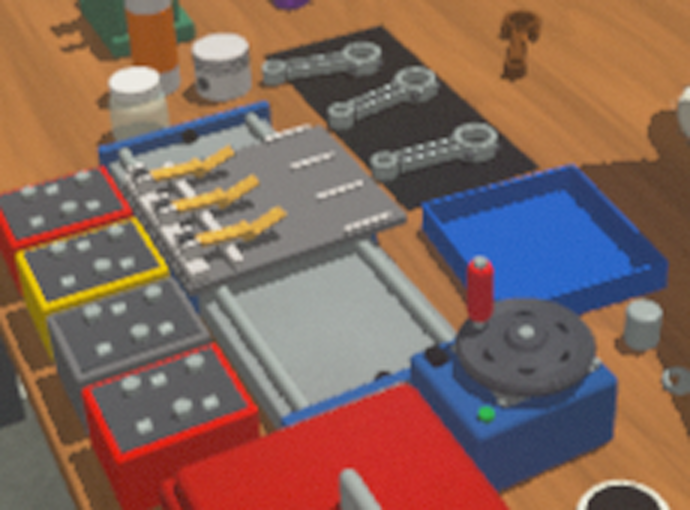

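Run:
```python
from h import *
t=load('top0'); s=load('scene0')
T=lambda x,y,z:pt(t,140+x/3-.33,90+y/3-.33,z).round(4)
S=lambda x,y,z:pt(s,110+x/3-.33,150+y/3-.33,z).round(4)
print('hub',T(68,229,.105),S(526,330,.105))
print('griptop',T(99,203,.164),S(481,263,.164))
print('carriage corners',*[T(*p,.057) for p in((300,88),(469,85),(480,239),(306,246))])
print('rib',*[T(*p,.063) for p in((307,182),(310,231),(362,182),(365,230),(417,180),(421,227),(473,178),(477,224))])
print('S rib',*[S(*p,.063) for p in((345,231),(392,215),(317,198),(362,182),(291,165),(334,153),(267,137),(312,126))])
print('toes',*[T(*p,.07) for p in((332,138),(388,135),(444,133))])
print('railend',T(128,60,.05),T(140,235,.05),T(544,40,.05),T(556,213,.05))
for n,a,b in(('1',(432,286),(428,383)),('2',(536,286),(558,381)),('3',(651,259),(636,354))):
    print('rod',n,T(*a,.02),T(*b,.022))
for a,b in(((383,161),(476,142)),((342,111),(416,83)),((274,69),(362,56))): print('S',S(*a,.02),S(*b,.022))
print('tray rim',*[T(*p,.035) for p in((173,268),(340,279),(332,437),(163,425))])
print('S tray rim',*[S(*p,.035) for p in((425,208),(573,168),(666,262),(525,312))])
for n,p,z in(('jar1',(616,95),.08),('jar2',(668,203),.08),('aero',(727,126),.17),('socket',(117,367),.041)):print(n,T(*p,z))
```

```text
hub [0.5603 0.3074 0.105 ] [0.5567 0.2993 0.105 ]
griptop [0.5829 0.2595 0.164 ] [0.5814 0.26   0.164 ]
carriage corners [0.7297 0.0293 0.057 ] [ 0.7268 -0.1774  0.057 ] [ 0.5376 -0.1842  0.057 ] [0.5356 0.0275 0.057 ]
rib [0.613  0.0238 0.063 ] [0.5531 0.0219 0.063 ] [ 0.6109 -0.043   0.063 ] [ 0.5523 -0.0448  0.063 ] [ 0.6113 -0.1098  0.063 ] [ 0.5539 -0.1128  0.063 ] [ 0.6116 -0.1778  0.063 ] [ 0.5554 -0.1807  0.063 ]
S rib [0.6102 0.0312 0.063 ] [0.5542 0.03   0.063 ] [ 0.6105 -0.0379  0.063 ] [ 0.5544 -0.0415  0.063 ] [ 0.6088 -0.111   0.063 ] [ 0.5561 -0.1096  0.063 ] [ 0.6092 -0.1785  0.063 ] [ 0.5537 -0.1747  0.063 ]
toes [ 0.6647 -0.0082  0.07  ] [ 0.6663 -0.0762  0.07  ] [ 0.6666 -0.1441  0.07  ]
railend [0.7726 0.2403 0.05  ] [0.5559 0.2303 0.05  ] [ 0.7811 -0.2719  0.05  ] [ 0.5672 -0.2786  0.05  ]
rod 1 [ 0.4843 -0.126   0.02  ] [ 0.3645 -0.117   0.022 ]
rod 2 [ 0.4804 -0.2546  0.02  ] [ 0.3622 -0.2771  0.022 ]
rod 3 [ 0.5095 -0.3981  0.02  ] [ 0.3926 -0.3744  0.022 ]
S [ 0.4864 -0.1259  0.02  ] [ 0.3712 -0.105   0.022 ]
S [ 0.4794 -0.2524  0.02  ] [ 0.3673 -0.265   0.022 ]
S [ 0.5114 -0.3926  0.02  ] [ 0.3963 -0.3637  0.022 ]
tray rim [0.5153 0.1928 0.035 ] [ 0.4955 -0.0124  0.035 ] [0.3023 0.0031 0.035 ] [0.323  0.2096 0.035 ]
S tray rim [0.4989 0.0013 0.035 ] [0.3121 0.0153 0.035 ] [0.326  0.2104 0.035 ] [0.4975 0.207  0.035 ]
jar1 [ 0.7045 -0.352   0.08  ]
jar2 [ 0.5719 -0.409   0.08  ]
aero [ 0.6482 -0.4603  0.17  ]
socket [0.3956 0.2635 0.041 ]
```

```bash
cat > w.py <<'E'
from h import *
def grip(t,s):
    out=[]
    for c,box in((t,(140,130,195,195)),(s,(235,225,325,300))):
        hsv=cv2.cvtColor(c['img'],cv2.COLOR_RGB2HSV)
        m=cv2.inRange(hsv,(0,130,90),(8,255,255))|cv2.inRange(hsv,(172,130,90),(180,255,255))
        k=np.zeros_like(m); k[box[1]:box[3],box[0]:box[2]]=m[box[1]:box[3],box[0]:box[2]]
        n,l,st,ce=cv2.connectedComponentsWithStats(k); i=1+np.argmax(st[1:,4]); out.append((ce[i],st[i]))
    return out
if __name__=='__main__':
    t=load('top0'); s=load('scene0')
    g=grip(t,s); print(g)
    print('grip T',pt(t,*g[0][0],.15),'S',pt(s,*g[1][0],.137))
    o1,d1=ray(t,*g[0][0]);o2,d2=ray(s,*g[1][0]);A=np.c_[d1,-d2];k=np.linalg.lstsq(A,o2-o1,rcond=None)[0];print('tri',o1+d1*k[0],o2+d2*k[1])
    hsv=cv2.cvtColor(t['img'],cv2.COLOR_RGB2HSV); m=cv2.inRange(hsv,(0,0,30),(180,80,110)); m2=np.zeros_like(m); m2[143:188,143:184]=m[143:188,143:184]
    m2=cv2.morphologyEx(m2,cv2.MORPH_CLOSE,np.ones((5,5)));cs,_=cv2.findContours(m2,0,1);cc=max(cs,key=cv2.contourArea);h=cv2.convexHull(cc);e=cv2.fitEllipse(h);print(e,'axis',pt(t,*e[0],.1))
    crop(t,135,120,205,195,8,'wheel');crop(s,235,215,335,315,6,'wheels')
E
python3 w.py
```

```text
[(array([172.82978723, 157.95744681]), array([168, 154,  10,   9,  47], dtype=int32)), (array([245.98      , 290.40888889]), array([235, 278,  29,  22, 450], dtype=int32))]
grip T [0.58245822 0.26144973 0.15      ] S [0.71874848 0.38019779 0.137     ]
tri [0.60023017 0.28771087 0.00210472] [0.65600693 0.25766219 0.00347156]
((164.29269409179688, 167.10301208496094), (34.744327545166016, 44.80379867553711), 20.523056030273438) axis [0.55663641 0.30149843 0.1       ]
```

View pics/wheel.png

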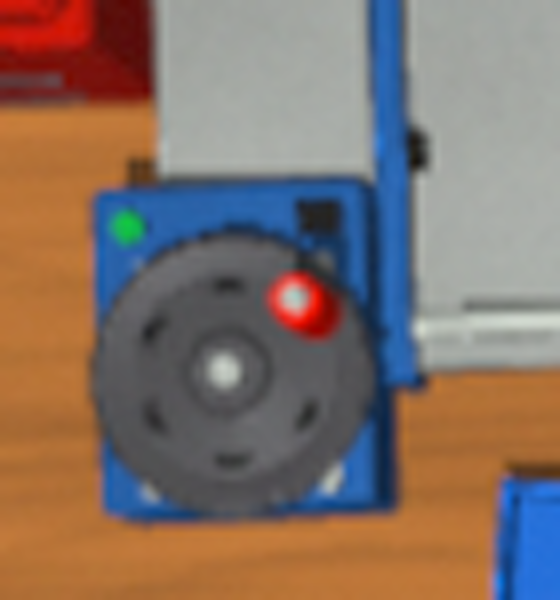

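View pics/wheels.png

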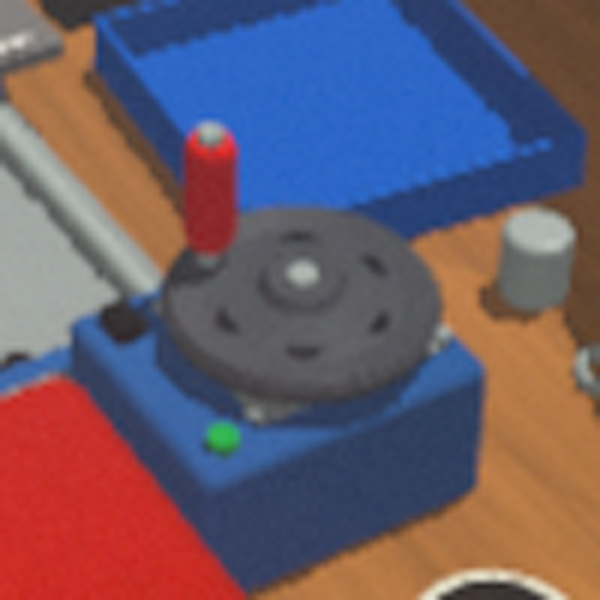

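Run:
```python
from h import *
t=load('top0'); s=load('scene0')
print(pt(t,164.25,166.5,.1), pt(t,171.9,157.2,.168),pt(s,270.1,246.9,.137),pt(s,235+302/6,215+303/6,.1))
g=pt(t,171.9,157.2,.168); a=pt(t,164.25,166.5,.1); print(np.linalg.norm((g-a)[:2]),np.degrees(np.arctan2(*(g-a)[[1,0]])))
```

```text
[0.55880013 0.30160829 0.1       ] [0.58300339 0.26139158 0.168     ] [0.584528   0.26640425 0.137     ] [0.56535406 0.31507104 0.1       ]
0.04693805985085464 -58.959586052590005
```

```bash
cat >> h.py <<'E'
from scipy.spatial.transform import Rotation as Rn
def d(x,y,z,yaw=-90):
    o=get_obs(); R0=Rn.from_euler('xyz',o['tcp_rot'],degrees=True); R1=Rn.from_euler('xyz',[-90,0,yaw],degrees=True)
    print('t',round(o['time'],2),'pos',o['ee_pos'].round(4),'rot',o['tcp_rot'].round(2),'F',o['wrist_force'].round(1),'op',round(o['opening'],4),'q',o['q'].round(0))
    print('turn',(R0.inv()*R1).as_rotvec(degrees=True).round(2),'shift',R0.inv().apply(np.array([x,y,z])-o['ee_pos']).round(4))
E
python3 -c "
from h import *
d(.5835,.261,.231)"
```

```text
t 0.1 pos [0.2084 0.5087 0.2306] rot [-9.000e+01  7.000e-02  6.772e+01] F [0.2 0.1 0.3] op 0.0856 q [68.  5. 10. 95.  0. 90.]
turn [ 1.0000e-01  1.5772e+02 -2.0000e-02] shift [-8.71e-02 -2.00e-04 -4.41e-01]
```

>>> {"op": "play_rows", "data": {"moves": [[[0,8,0],[-0.01,0,-0.05],100],[[0,16,0],[-0.02,0,-0.1],100],[[0,24,0],[-0.03,0,-0.15],100],[[0,32,0],[-0.04,0,-0.2],100],[[0,40,0],[-0.05,0,-0.24],100]]}}

```text
time: 0.6
ee_pos: [0.4132, 0.3702, 0.2309]
tcp_rot: [-90.0, 0.0, 27.4]
wrist_force: [-0.2, 0.8, -0.1]
opening: 0.0853
```

```bash
python3 -c "
from h import *
d(.5835,.261,.231)"
```

```text
t 0.6 pos [0.4132 0.3702 0.2309] rot [-9.001e+01  2.000e-02  2.738e+01] F [-0.2  0.8 -0.1] op 0.0853 q [ 42.   6.  11.  95.  -0. 104.]
turn [ 3.0000e-02  1.1738e+02 -0.0000e+00] shift [ 1.010e-01 -1.000e-04 -1.753e-01]
```

```bash
sed -i 's/yaw=-90/yaw=90/' h.py; python3 -c "
from h import *
d(.5835,.261,.231)"
```

```text
t 0.6 pos [0.4132 0.3702 0.2309] rot [-9.001e+01  2.000e-02  2.738e+01] F [-0.2  0.8 -0.1] op 0.0853 q [ 42.   6.  11.  95.  -0. 104.]
turn [-0.000e+00 -6.262e+01 -3.000e-02] shift [ 1.010e-01 -1.000e-04 -1.753e-01]
```

>>> {"op": "play_rows", "data": {"moves": [[[0,-8,0],[0.02,0,-0.035],100],[[0,-16,0],[0.04,0,-0.07],100],[[0,-24,0],[0.06,0,-0.105],100],[[0,-32,0],[0.08,0,-0.14],100],[[0,-40,0],[0.101,0,-0.175],100]]}}

```text
time: 1.1
ee_pos: [0.5836, 0.2626, 0.2309]
tcp_rot: [-90.0, 0.0, 68.0]
wrist_force: [0.2, 0.0, -0.1]
opening: 0.0853
```

```bash
python3 -c "
from h import *
d(.5835,.261,.121)"
```

```text
t 1.1 pos [0.5836 0.2626 0.2309] rot [-8.998e+01  2.000e-02  6.805e+01] F [ 0.2  0.  -0.1] op 0.0853 q [24. 18. 25. 97.  0. 46.]
turn [-3.000e-02 -2.195e+01 -2.000e-02] shift [-0.0014  0.1099 -0.0005]
```

>>> {"op": "play_rows", "data": {"moves": [[[0,-8,0],[0,0,0],100],[[0,-16,0],[0,0.02,0],100],[[0,-22,0],[-0.001,0.04,0],100],[[0,-22,0],[-0.001,0.08,0],100],[[0,-22,0],[-0.001,0.11,0],70]]}}

```text
time: 1.6
ee_pos: [0.5816, 0.2625, 0.1188]
tcp_rot: [-89.9, 0.0, 89.7]
wrist_force: [0.3, -0.0, -0.1]
opening: 0.0733
```

>>> {"op": "play_rows", "data": {"grip_force": 40, "moves": [[[0,0,0],[0,0,0],0],[[0,0,0],[0,0,0],0],[[0,0,0],[0,0,0],0],[[0,0,0],[0,0,0],0],[[0,0,0],[0,0,0],0]]}}

```text
time: 2.1
ee_pos: [0.5836, 0.2619, 0.1241]
tcp_rot: [-90.2, 0.1, 89.7]
wrist_force: [1.8, -6.9, 2.4]
opening: 0.023
```

```bash
python3 -c "
from h import *
d(.5835,.261,.121)"
```

```text
t 2.1 pos [0.5836 0.2619 0.1241] rot [-9.025e+01  5.000e-02  8.965e+01] F [ 1.8 -6.9  2.4] op 0.023 q [24. 16. 11. 85. -0. 25.]
turn [ 0.25 -0.35 -0.05] shift [-0.0009  0.0031  0.0001]
```

```bash
cat > cr.py <<'E'
from h import *
import sys
AX=np.array([.5587,.3022])
def rows(step,n=5,ax=AX,r=.048):
    o=get_obs(); p=o['ee_pos'][:2]-ax; a=np.degrees(np.arctan2(p[1],p[0])); print('t',round(o['time'],2),'ang',a.round(1),'r',np.hypot(*p).round(4),'F',o['wrist_force'].round(1),'z',o['ee_pos'][2].round(4),'op',o['opening'].round(4))
    for i in range(1,n+1):
        b=np.radians(a+step*i); q=ax+r*np.array([np.cos(b),np.sin(b)])-o['ee_pos'][:2]; print([round(q[1],3),0,round(-q[0],3)])
if __name__=='__main__': rows(float(sys.argv[1]))
E
python3 cr.py -20
```

```text
Traceback (most recent call last):
  File "cr.py", line 8, in <module>
    if __name__=='__main__': rows(float(sys.argv[1]))
                             ~~~~^^^^^^^^^^^^^^^^^^^^
  File "cr.py", line 5, in rows
    o=get_obs(); p=o['ee_pos'][:2]-ax; a=np.degrees(np.arctan2(p[1],p[0])); print('t',round(o['time'],2),'ang',a.round(1),'r',np.hypot(*p).round(4),'F',o['wrist_force'].round(1),'z',o['ee_pos'][2].round(4),'op',o['opening'].round(4))
                                                                                                                                                                                                                   ^^^^^^^^^^^^^^^^^^
AttributeError: 'float' object has no attribute 'round'
```

```bash
sed -i "s/o\['opening'\].round(4)/round(o['opening'],4)/" cr.py; python3 cr.py -20
```

```text
t 2.1 ang -58.3 r 0.0474 F [ 1.8 -6.9  2.4] z 0.1241 op 0.023
[np.float64(-0.007), 0, np.float64(0.015)]
[np.float64(-0.007), 0, np.float64(0.032)]
[np.float64(-0.002), 0, np.float64(0.048)]
[np.float64(0.008), 0, np.float64(0.061)]
[np.float64(0.023), 0, np.float64(0.069)]
```

>>> {"op": "play_rows", "data": {"moves": [[[0,0,0],[-0.007,0,0.015],0],[[0,0,0],[-0.007,0,0.032],0],[[0,0,0],[-0.002,0,0.048],0],[[0,0,0],[0.008,0,0.061],0],[[0,0,0],[0.023,0,0.069],0]]}}

```text
time: 2.6
ee_pos: [0.5138, 0.2848, 0.124]
tcp_rot: [-90.2, 0.1, 89.6]
wrist_force: [5.2, -7.7, 1.0]
opening: 0.0231
```

```bash
python3 cr.py -20; python3 -c "
from h import *
t=snap('top','t1');crop(t,140,90,390,240,3,'t1c')"
```

```text
t 2.6 ang -158.8 r 0.0482 F [ 5.2 -7.7  1. ] z 0.124 op 0.0231
[np.float64(0.016), 0, np.float64(0.003)]
[np.float64(0.033), 0, np.float64(0.001)]
[np.float64(0.047), 0, np.float64(-0.008)]
[np.float64(0.058), 0, np.float64(-0.02)]
[np.float64(0.065), 0, np.float64(-0.036)]
```

View pics/t1c.png

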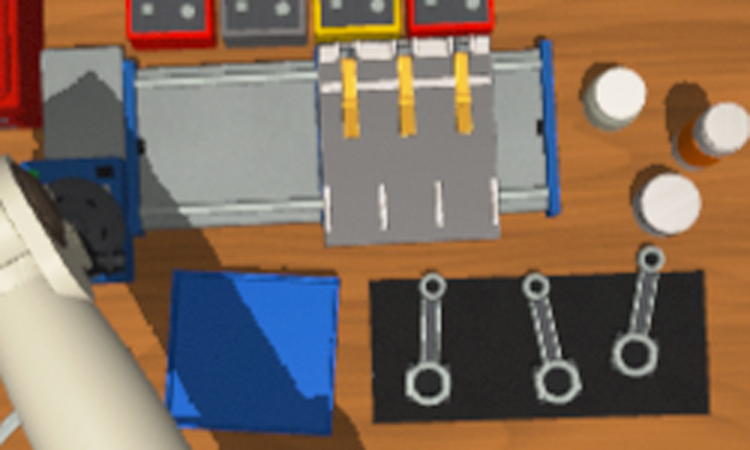

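>>> {"op": "play_rows", "data": {"moves": [[[0,0,0],[0.016,0,0.003],0],[[0,0,0],[0.033,0,0.001],0],[[0,0,0],[0.047,0,-0.008],0],[[0,0,0],[0.058,0,-0.02],0],[[0,0,0],[0.065,0,-0.036],0]]}}

```text
time: 3.15
ee_pos: [0.5497, 0.3503, 0.1239]
tcp_rot: [-90.1, 0.1, 89.7]
wrist_force: [-5.0, -22.0, 12.1]
opening: 0.0229
```

```bash
python3 cr.py -20
```

```text
t 3.15 ang 100.6 r 0.0489 F [ -5.  -22.   12.1] z 0.1239 op 0.0229
[np.float64(-0.001), 0, np.float64(-0.017)]
[np.float64(-0.006), 0, np.float64(-0.033)]
[np.float64(-0.017), 0, np.float64(-0.045)]
[np.float64(-0.031), 0, np.float64(-0.054)]
[np.float64(-0.048), 0, np.float64(-0.057)]
```

>>> {"op": "play_rows", "data": {"moves": [[[0,0,0],[-0.002,0,-0.017],0],[[0,0,0],[-0.007,0,-0.033],0],[[0,0,0],[-0.018,0,-0.045],0],[[0,0,0],[-0.032,0,-0.054],0],[[0,0,0],[-0.049,0,-0.057],0]]}}

```text
time: 3.65
ee_pos: [0.6067, 0.3037, 0.124]
tcp_rot: [-90.1, -0.3, 89.8]
wrist_force: [-12.8, 9.0, 10.1]
opening: 0.0231
```

```bash
sed -i 's/.3022/.3012/' cr.py; python3 cr.py -10; python3 -c "
from h import *
t=snap('top','t2');crop(t,140,90,390,240,3,'t2c')"
```

```text
t 3.65 ang 3.0 r 0.0481 F [-12.8   9.   10.1] z 0.124 op 0.0231
[np.float64(-0.008), 0, np.float64(0.0)]
[np.float64(-0.017), 0, np.float64(0.002)]
[np.float64(-0.024), 0, np.float64(0.005)]
[np.float64(-0.031), 0, np.float64(0.01)]
[np.float64(-0.038), 0, np.float64(0.015)]
```

View pics/t2c.png

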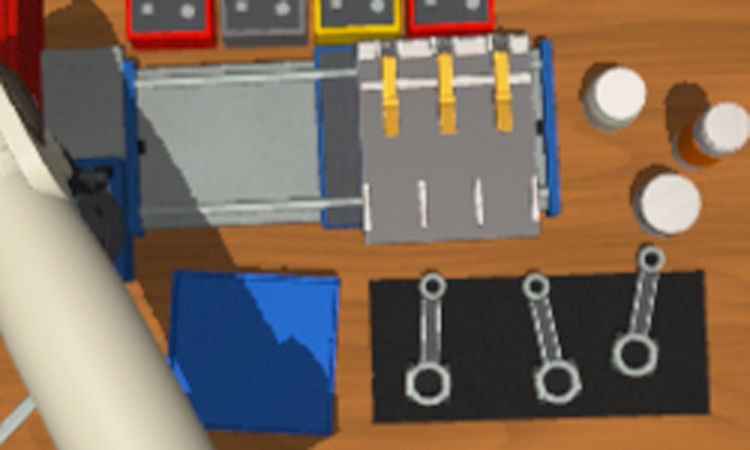

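>>> {"op": "play_rows", "data": {"moves": [[[0,0,0],[-0.008,0,0],0],[[0,0,0],[-0.017,0,0.002],0],[[0,0,0],[-0.024,0,0.005],0],[[0,0,0],[-0.024,0,0.005],0],[[0,0,0],[-0.024,0,0.005],0]]}}

```text
time: 4.2
ee_pos: [0.5995, 0.2993, 0.1246]
tcp_rot: [-90.1, -2.2, 90.8]
wrist_force: [-10.6, 100.5, -6.5]
opening: 0.023
```

```bash
python3 cr.py -10; python3 -c "
from h import *
t=snap('top','t3');crop(t,240,90,340,180,6,'t3c')"
```

```text
t 4.2 ang -2.7 r 0.0408 F [-10.6 100.5  -6.5] z 0.1246 op 0.023
[np.float64(-0.009), 0, np.float64(-0.006)]
[np.float64(-0.017), 0, np.float64(-0.004)]
[np.float64(-0.024), 0, np.float64(0.0)]
[np.float64(-0.031), 0, np.float64(0.005)]
[np.float64(-0.036), 0, np.float64(0.012)]
```

View pics/t3c.png

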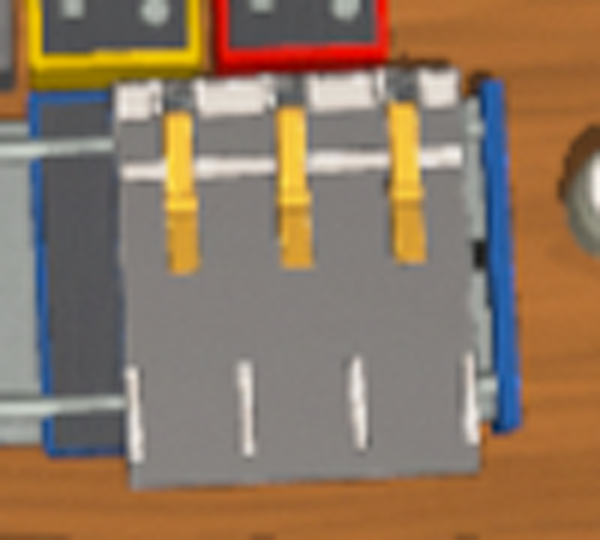

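>>> {"op": "play_rows", "data": {"moves": [[[0,0,0],[0.016,0,-0.003],0],[[0,0,0],[0.02,0,-0.005],0],[[0,0,0],[0.02,0,-0.005],60],[[0,0,0],[0.02,0,-0.005],60],[[0,0,0],[0.02,0,-0.005],60]]}}

```text
time: 4.75
ee_pos: [0.607, 0.2976, 0.1222]
tcp_rot: [-90.1, -0.0, 89.7]
wrist_force: [0.1, 0.3, 0.4]
opening: 0.0514
```

>>> {"op": "play_rows", "data": {"moves": [[[0,0,0],[0,-0.04,0],60],[[0,0,0],[0,-0.09,0],60],[[0,0,0],[-0.02,-0.11,0.02],60],[[0,0,0],[-0.07,-0.11,0.05],100],[[0,0,0],[-0.12,-0.11,0.07],100]]}}

```text
time: 5.25
ee_pos: [0.5401, 0.1882, 0.2323]
tcp_rot: [-90.1, -0.0, 89.8]
wrist_force: [0.6, -0.7, 0.4]
opening: 0.078
```

```bash
python3 -c "
from h import *
o=get_obs();print(o['ee_pos'],o['wrist_force'],o['q'])
t=snap('top','t4');s=snap('scene','s4');crop(t,190,90,400,245,3.7,'t4c');crop(s,90,140,340,300,3,'s4c')"
```

```text
[0.54011703 0.18817735 0.23227519] [ 0.62254581 -0.70306734  0.39945884] [ 1.92105243e+01  7.93668750e+00  1.34187650e+01  9.53521041e+01
 -4.28180692e-03  1.94489137e+01]
```

View pics/t4c.png

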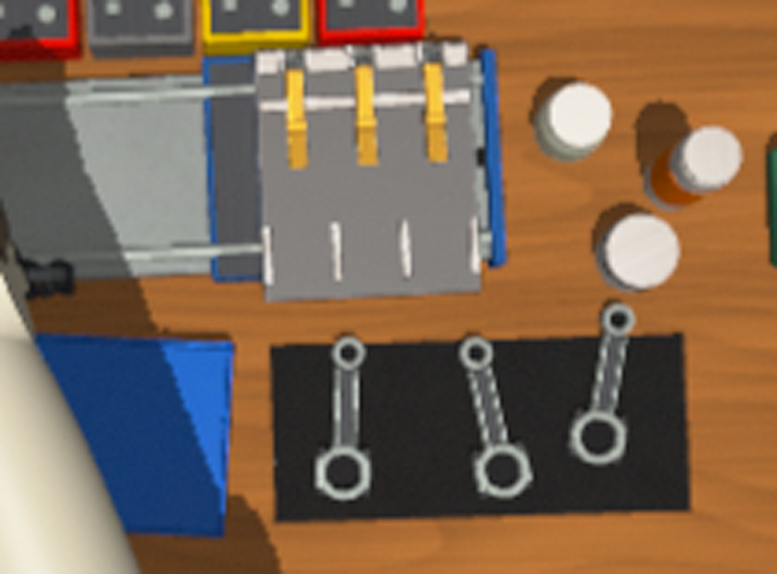

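View pics/s4c.png

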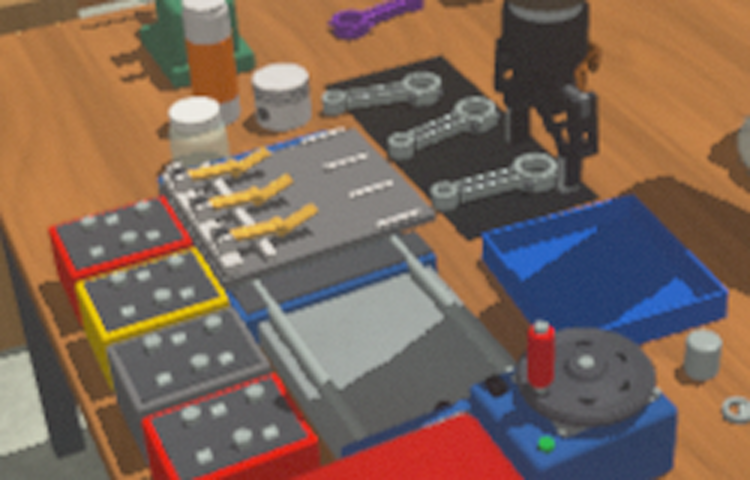

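```bash
cat > m4.py <<'E'
from h import *
t=load('t4'); s=load('s4')
T=lambda x,y,z:pt(t,190+(x+.5)/3.7-.5,90+(y+.5)/3.7-.5,z).round(4)
S=lambda x,y,z:pt(s,90+(x+.5)/3-.5,140+(y+.5)/3-.5,z).round(4)
for a,b in(((348,353),(343,472)),((477,353),(502,471)),((618,320),(599,438))):
    p,q=T(*a,.02),T(*b,.022); v=p-q; print('rod small',p[:2],'big',q[:2],'len',np.hypot(*v[:2]).round(4),'yaw',np.degrees(np.arctan2(v[1],v[0])).round(1),'mid',(p+(q-p)*65/120)[:2].round(4))
for a,b in(((444,189),(537,166)),((401,143),(479,112)),((332,99),(424,84))): print('S small',S(*a,.02),S(*b,.022))
for a,b in(((267,227),(269,284)),((334,222),(339,280)),((405,221),(407,276)),((475,217),(476,272))): print('rib',T(*a,.063)[:2],T(*b,.063)[:2])
for p in((298,165),(367,162),(437,158)): print('lip',T(*p,.082)[:2])
E
python3 m4.py
```

```text
rod small [ 0.4841 -0.126 ] big [ 0.365 -0.117] len 0.1194 yaw -4.3 mid [ 0.4196 -0.1211]
rod small [ 0.4802 -0.2554] big [ 0.3613 -0.2758] len 0.1206 yaw 9.7 mid [ 0.4158 -0.2664]
rod small [ 0.5091 -0.3981] big [ 0.3913 -0.3738] len 0.1203 yaw -11.7 mid [ 0.4453 -0.3849]
S small [ 0.4834 -0.1292  0.02  ] [ 0.3633 -0.1161  0.022 ]
S small [ 0.4826 -0.2487  0.02  ] [ 0.3627 -0.2654  0.022 ]
S small [ 0.5137 -0.3939  0.02  ] [ 0.3915 -0.3673  0.022 ]
rib [ 0.6084 -0.0482] [ 0.552  -0.0485]
rib [ 0.6113 -0.1143] [ 0.5538 -0.1174]
rib [ 0.6101 -0.1842] [ 0.5557 -0.1842]
rib [ 0.6119 -0.2531] [ 0.5575 -0.2521]
lip [ 0.6658 -0.0802]
lip [ 0.6666 -0.1475]
lip [ 0.6684 -0.2159]
```

```bash
python3 -c "
from h import *
d(.4196,-.1211,.12,85.7)"
```

```text
t 5.35 pos [0.5387 0.1846 0.2326] rot [-9.005e+01  4.000e-02  8.950e+01] F [ 0.5 -0.2  1.1] op 0.0853 q [19.  8. 13. 95. -0. 19.]
turn [ 0.05  3.8  -0.04] shift [-0.3066  0.1128  0.1165]
```

>>> {"op": "play_rows", "data": {"moves": [[[0,0,0],[-0.045,0,0.02],100],[[0,1,0],[-0.09,0,0.04],100],[[0,2,0],[-0.135,0,0.06],100],[[0,3,0],[-0.18,0,0.075],100],[[0,3.8,0],[-0.225,0,0.09],100]]}}

```text
time: 5.85
ee_pos: [0.4488, -0.0373, 0.2319]
tcp_rot: [-90.1, 0.0, 85.9]
wrist_force: [-0.0, -0.4, -0.5]
opening: 0.0852
```

>>> {"op": "play_rows", "data": {"moves": [[[0,0,0],[-0.04,0.02,0.012],100],[[0,0,0],[-0.07,0.06,0.022],100],[[0,0,0],[-0.0815,0.1,0.0265],80],[[0,0,0],[-0.0815,0.13,0.0265],70],[[0,0,0],[-0.0815,0.14,0.0265],70]]}}

```text
time: 6.35
ee_pos: [0.4158, -0.1153, 0.0888]
tcp_rot: [-89.8, -0.0, 85.8]
wrist_force: [-0.1, 0.8, 0.8]
opening: 0.0599
```

```bash
python3 -c "
from h import *
d(.4196,-.1211,.007,85.7)
s=snap('scene','s5');crop(s,160,130,320,240,4,'s5c')"
```

```text
t 6.35 pos [ 0.4158 -0.1153  0.0888] rot [-8.983e+01 -4.000e-02  8.580e+01] F [-0.1  0.8  0.8] op 0.0599 q [-16. -12. -21.  80.   0. -11.]
turn [-0.17  0.1   0.04] shift [-0.0055  0.0818 -0.0045]
```

View pics/s5c.png

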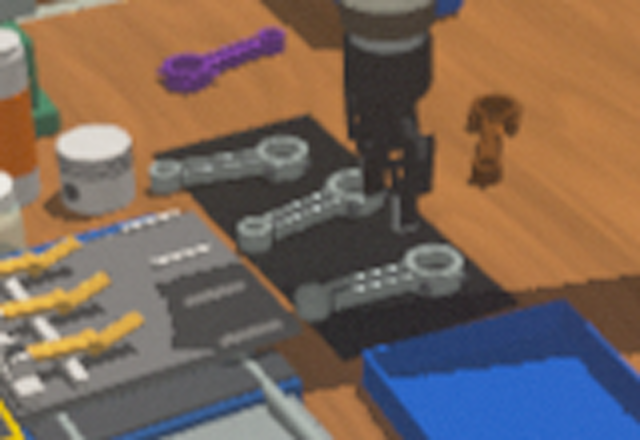

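>>> {"op": "play_rows", "data": {"moves": [[[0,0,0],[-0.005,0.02,-0.004],60],[[0,0,0],[-0.0055,0.045,-0.0045],50],[[0,0,0],[-0.0055,0.065,-0.0045],50],[[0,0,0],[-0.0055,0.076,-0.0045],50],[[0,0,0],[-0.0055,0.076,-0.0045],50]]}}

```text
time: 6.9
ee_pos: [0.4214, -0.1204, 0.0153]
tcp_rot: [-90.0, -0.0, 85.9]
wrist_force: [-0.5, 0.1, 0.1]
opening: 0.0429
```

```bash
python3 -c "
from h import *
d(.4196,-.1211,.006,85.7)"
```

```text
t 6.9 pos [ 0.4214 -0.1204  0.0153] rot [-8.997e+01 -1.000e-02  8.595e+01] F [-0.5  0.1  0.1] op 0.0429 q [-16.  -9. -27.  72.  -0. -12.]
turn [-0.03  0.25  0.01] shift [-0.0008  0.0093  0.0017]
```

>>> {"op": "play_rows", "data": {"grip_force": 70, "moves": [[[0,0,0],[-0.001,0.009,0.002],50],[[0,0,0],[-0.001,0.009,0.002],30],[[0,0,0],[-0.001,0.009,0.002],0],[[0,0,0],[-0.001,0.009,0.002],0],[[0,0,0],[-0.001,0.009,0.002],0]]}}

```text
time: 7.4
ee_pos: [0.4195, -0.1216, 0.0071]
tcp_rot: [-90.1, 0.0, 85.9]
wrist_force: [-2.2, 0.0, 5.7]
opening: 0.0203
```

```bash
python3 -c "
from h import *
d(.4196,-.1211,.15,85.7)"
```

```text
t 7.4 pos [ 0.4195 -0.1216  0.0071] rot [-9.005e+01  2.000e-02  8.592e+01] F [-2.2  0.   5.7] op 0.0203 q [-16.  -9. -28.  70.  -0. -12.]
turn [ 0.05  0.22 -0.02] shift [ 0.0005 -0.1429 -0.0002]
```

>>> {"op": "play_rows", "data": {"moves": [[[0,0,0],[0,-0.03,0],0],[[0,0,0],[0,-0.06,0],0],[[0,0,0],[0,-0.09,0],0],[[0,0,0],[0,-0.11,0],0],[[0,0,0],[0,-0.11,0],0]]}}

```text
time: 7.9
ee_pos: [0.4204, -0.1218, 0.1187]
tcp_rot: [-90.2, 0.0, 85.9]
wrist_force: [-0.0, -0.1, -3.7]
opening: 0.02
```

```bash
python3 -c "
from h import *
d(.5700,-.0818,.115,91.2)"
```

```text
t 7.9 pos [ 0.4204 -0.1218  0.1187] rot [-9.023e+01  4.000e-02  8.592e+01] F [-0.  -0.1 -3.7] op 0.02 q [-16. -11. -18.  83.   0. -12.]
turn [ 0.23 -5.28 -0.05] shift [ 0.0505  0.0042 -0.1463]
```

>>> {"op": "play_rows", "data": {"moves": [[[0,-1.5,0],[0.013,0,-0.037],0],[[0,-3,0],[0.026,0,-0.075],0],[[0,-4.5,0],[0.04,0,-0.115],0],[[0,-5.3,0],[0.0505,0,-0.1465],0],[[0,-5.3,0],[0.0505,0,-0.1465],0]]}}

```text
time: 8.4
ee_pos: [0.5711, -0.0802, 0.1128]
tcp_rot: [-89.8, -0.1, 91.4]
wrist_force: [-1.7, -1.0, -3.2]
opening: 0.0204
```

```bash
python3 -c "
from h import *
d(.5700,-.0818,.07,91.2)
t=snap('top','t6');s=snap('scene','s6');crop(t,220,90,360,200,5,'t6c');crop(s,130,140,310,260,4,'s6c')"
```

```text
t 8.4 pos [ 0.5711 -0.0802  0.1128] rot [-8.985e+01 -5.000e-02  9.135e+01] F [-1.7 -1.  -3.2] op 0.0204 q [-8.  8.  0. 82.  0. -9.]
turn [-0.15  0.15  0.05] shift [-0.0016  0.0428  0.001 ]
```

View pics/t6c.png

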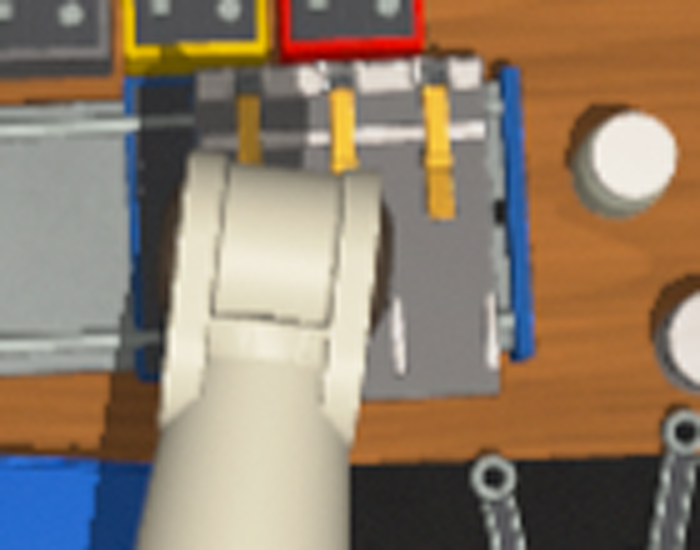

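View pics/s6c.png

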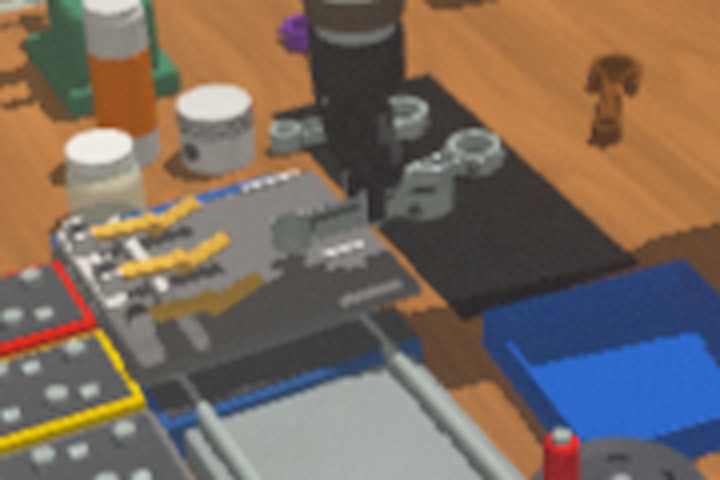

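```bash
python3 -c "
from h import *
s=load('s6')
print(pt(s,130+293/4,140+231/4,.118), pt(s,130+425/4,140+194/4,.118))
print([(proj(s,(x,y,z))-[130,140])*4 for x,y,z in ((.636,-.079,.128),(.515,-.081,.128))])"
```

```text
[ 0.63268196 -0.07587252  0.118     ] [ 0.51409376 -0.07420951  0.118     ]
[array([286.82507564, 219.81339978]), array([419.99423234, 180.32042935])]
```

>>> {"op": "play_rows", "data": {"moves": [[[0,0,0],[-0.0015,0.012,0.001],0],[[0,0,0],[-0.0015,0.025,0.001],0],[[0,0,0],[-0.0015,0.038,0.001],0],[[0,0,0],[-0.0015,0.044,0.001],0],[[0,0,0],[-0.0015,0.044,0.001],0]]}}

```text
time: 9.0
ee_pos: [0.5669, -0.083, 0.0709]
tcp_rot: [-89.9, -0.0, 91.2]
wrist_force: [0.4, 0.5, -2.8]
opening: 0.0203
```

>>> {"op": "play_rows", "data": {"moves": [[[0,0,0],[0,0.002,0],0],[[0,0,0],[0,0.004,0],0],[[0,0,0],[0,0.005,0],0],[[0,0,0],[0,0.006,0],0],[[0,0,0],[0,0.006,0],0]]}}

```text
time: 9.5
ee_pos: [0.568, -0.083, 0.0663]
tcp_rot: [-90.0, 0.0, 91.2]
wrist_force: [-0.1, 0.7, -2.9]
opening: 0.0201
```

```bash
python3 -c "
from h import *
d(.6421,-.0804,.062,91.2)"
```

```text
t 9.5 pos [ 0.568  -0.083   0.0663] rot [-90.01   0.    91.23] F [-0.1  0.7 -2.9] op 0.0201 q [ -8.   8.  -5.  77.   0. -10.]
turn [ 0.01  0.03 -0.  ] shift [ 0.001   0.0043 -0.0742]
```

>>> {"op": "play_rows", "data": {"moves": [[[0,0,0],[0,0.001,0],0],[[0,0,0],[0,0.002,0],0],[[0,0,0],[0,0.003,0],0],[[0,0,0],[0,0.004,0],0],[[0,0,0],[0,0.004,0],0]]}}

```text
time: 10.0
ee_pos: [0.5678, -0.083, 0.0621]
tcp_rot: [-90.0, -0.0, 91.2]
wrist_force: [0.8, 0.2, -4.0]
opening: 0.0199
```

>>> {"op": "play_rows", "data": {"moves": [[[0,0,0],[0,0.001,0],0],[[0,0,0],[0,0.001,0],0],[[0,0,0],[0,0.002,0],0],[[0,0,0],[0,0.002,0],0],[[0,0,0],[0,0.002,0],0]]}}

```text
time: 10.5
ee_pos: [0.5679, -0.083, 0.061]
tcp_rot: [-90.0, 0.0, 91.2]
wrist_force: [-4.6, 0.8, 5.9]
opening: 0.0203
```

>>> {"op": "play_rows", "data": {"moves": [[[0,0,0],[0,-0.0005,-0.01],0],[[0,0,0],[0.0005,-0.0005,-0.02],0],[[0,0,0],[0.001,-0.0005,-0.03],0],[[0,0,0],[0.001,-0.0005,-0.04],0],[[0,0,0],[0.001,-0.0005,-0.05],0]]}}

```text
time: 11.0
ee_pos: [0.6176, -0.0809, 0.0611]
tcp_rot: [-89.9, 0.0, 91.2]
wrist_force: [-12.9, -0.1, 11.9]
opening: 0.0203
```

```bash
python3 -c "
from h import *
d(.6421,-.0804,.061,91.2)
s=snap('scene','s7');crop(s,110,140,290,260,4,'s7c')"
```

```text
t 11.0 pos [ 0.6176 -0.0809  0.0611] rot [-8.987e+01  1.000e-02  9.122e+01] F [-12.9  -0.1  11.9] op 0.0203 q [-7. 15.  3. 78. -0. -9.]
turn [-0.13  0.02 -0.01] shift [ 0.      0.0001 -0.0245]
```

View pics/s7c.png

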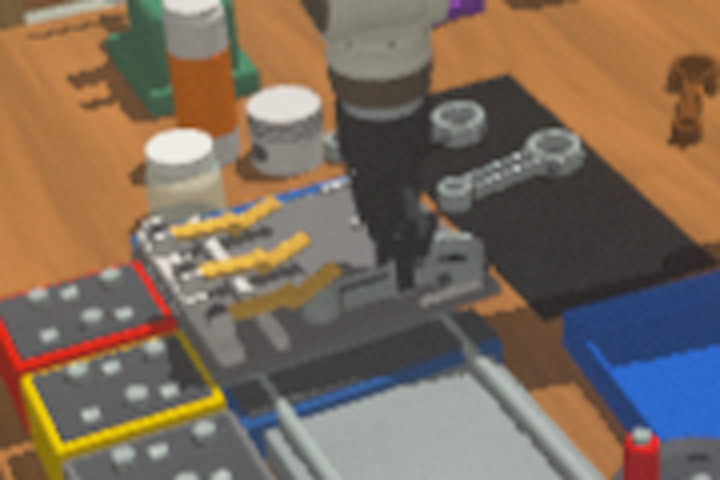

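>>> {"op": "play_rows", "data": {"moves": [[[0,0,0],[0,0,-0.006],0],[[0,0,0],[0,0,-0.012],0],[[0,0,0],[0.0005,0,-0.018],0],[[0,0,0],[0.0005,0,-0.022],0],[[0,0,0],[0.0005,0,-0.024],0]]}}

```text
time: 11.55
ee_pos: [0.6416, -0.0799, 0.0611]
tcp_rot: [-89.9, 0.0, 91.2]
wrist_force: [-10.6, 0.8, 9.1]
opening: 0.02
```

```bash
python3 -c "
from h import *
d(.6421,-.0804,.061,91.2)
s=snap('scene','s8');crop(s,110,140,290,260,4,'s8c')"
```

```text
t 11.55 pos [ 0.6416 -0.0799  0.0611] rot [-89.89   0.    91.22] F [-10.6   0.8   9.1] op 0.02 q [-7. 18.  7. 79. -0. -8.]
turn [-0.11  0.02 -0.  ] shift [-0.0005  0.0001 -0.0005]
```

View pics/s8c.png

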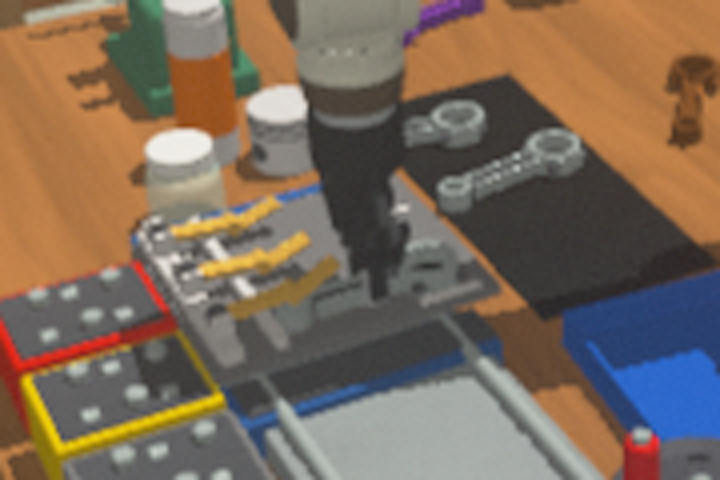

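>>> {"op": "play_rows", "data": {"moves": [[[0,0,0],[0,0,-0.001],0],[[0,0,0],[0,0,-0.002],0],[[0,0,0],[0,0,-0.003],0],[[0,0,0],[0,0,-0.004],0],[[0,0,0],[0,0,-0.004],0]]}}

```text
time: 12.1
ee_pos: [0.6431, -0.0799, 0.0611]
tcp_rot: [-89.6, 0.0, 91.2]
wrist_force: [-22.2, 0.3, 15.2]
opening: 0.0203
```

>>> {"op": "play_rows", "data": {"moves": [[[0,0,0],[0,0,0.002],0],[[0,0,0],[0,0,0.002],45],[[0,0,0],[0,0,0.002],45],[[0,0,0],[0,0,0.002],45],[[0,0,0],[0,-0.02,0.002],45]]}}

```text
time: 12.6
ee_pos: [0.6428, -0.0797, 0.0779]
tcp_rot: [-89.7, -0.0, 91.2]
wrist_force: [0.8, -0.2, -0.1]
opening: 0.0383
```

```bash
python3 -c "
from h import *
d(.4158,-.2664,.1,99.7)"
```

```text
t 12.6 pos [ 0.6428 -0.0797  0.0779] rot [-8.975e+01 -4.000e-02  9.123e+01] F [ 0.8 -0.2 -0.1] op 0.0383 q [-7. 18.  9. 81.  0. -8.]
turn [-0.25 -8.47  0.06] shift [-0.1818 -0.0212  0.2311]
```

Lift and go to the second rod.

>>> {"op": "play_rows", "data": {"moves": [[[0,0,0],[0,-0.03,0],45],[[0,0,0],[0,-0.05,0.02],45],[[0,-2,0],[-0.03,-0.055,0.055],60],[[0,-4,0],[-0.065,-0.055,0.09],70],[[0,-6,0],[-0.095,-0.055,0.125],70]]}}

```text
time: 13.1
ee_pos: [0.5202, -0.1786, 0.136]
tcp_rot: [-90.1, 0.0, 97.4]
wrist_force: [0.5, -0.4, -0.9]
opening: 0.0598
```

>>> {"op": "play_rows", "data": {"moves": [[[0,-1,0],[-0.03,0,0.035],70],[[0,-2,0],[-0.06,0,0.07],70],[[0,-2.5,0],[-0.088,0.01,0.1],60],[[0,-2.5,0],[-0.088,0.03,0.104],60],[[0,-2.5,0],[-0.088,0.03,0.104],60]]}}

```text
time: 13.6
ee_pos: [0.4272, -0.2783, 0.1038]
tcp_rot: [-89.9, -0.1, 99.6]
wrist_force: [0.2, 0.6, -0.0]
opening: 0.0512
```

```bash
python3 -c "
from h import *
d(.4158,-.2664,.0075,99.7)
t=snap('top','t9');s=snap('scene','s9');crop(t,190,90,400,245,3.7,'t9c');crop(s,90,140,290,280,4,'s9c')"
```

```text
t 13.6 pos [ 0.4272 -0.2783  0.1038] rot [-89.88  -0.11  99.59] F [ 0.2  0.6 -0. ] op 0.0512 q [-33.  -1. -10.  81.   0. -43.]
turn [-0.12 -0.11  0.11] shift [0.0134 0.0963 0.0091]
```

View pics/t9c.png

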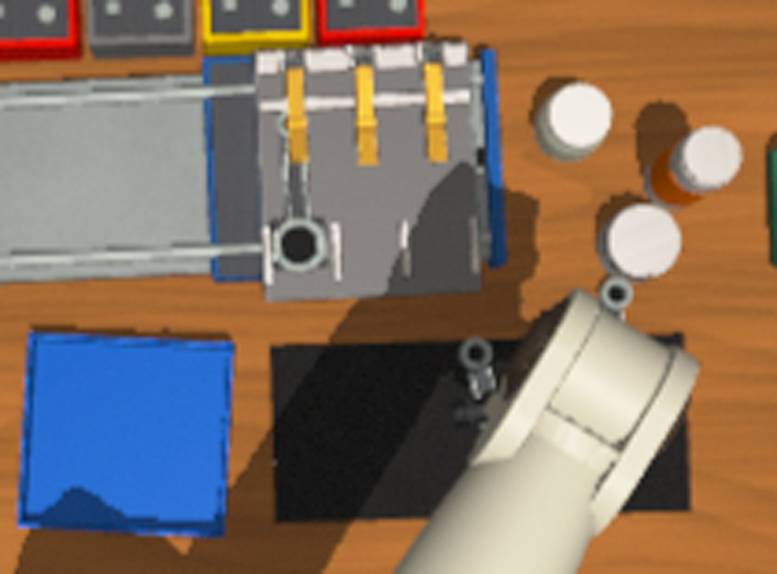

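View pics/s9c.png

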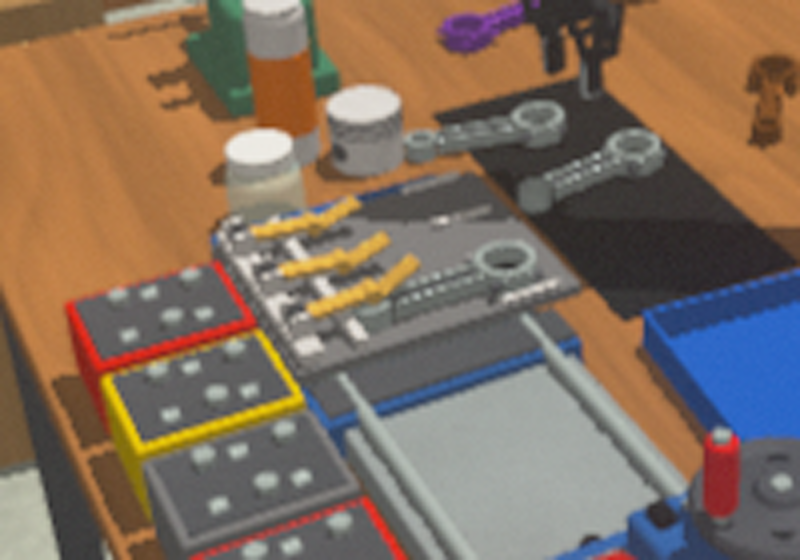

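Run:
```python
from h import *
t=load('t9'); s=load('s9')
T=lambda x,y,z:pt(t,190+(x+.5)/3.7-.5,90+(y+.5)/3.7-.5,z).round(4)
S=lambda x,y,z:pt(s,90+(x+.5)/4-.5,140+(y+.5)/4-.5,z).round(4)
print('big',T(300,243,.079),S(506,256,.079))
crop(t,255,90,330,175,8,'t9d'); crop(s,140,180,230,240,8,'s9d')
```

```text
big [ 0.5896 -0.0798  0.079 ] [ 0.5878 -0.0788  0.079 ]
```

View pics/t9d.png

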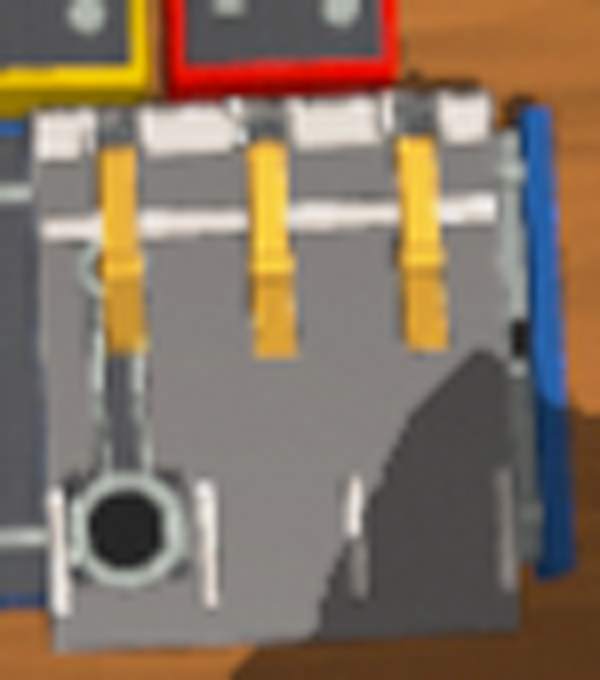

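View pics/s9d.png

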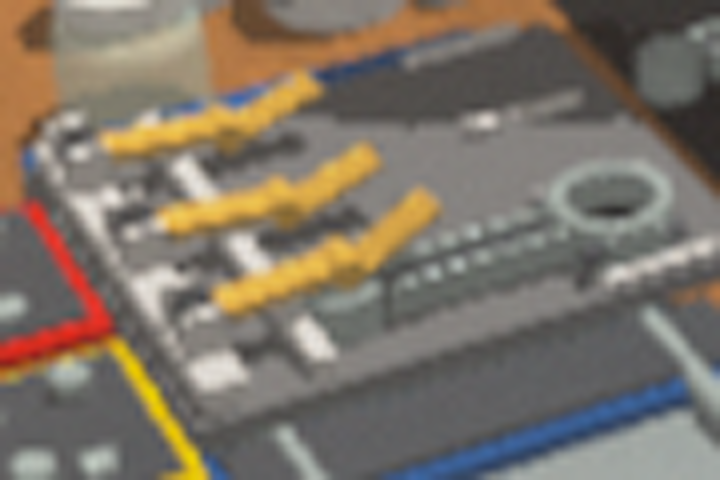

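>>> {"op": "play_rows", "data": {"moves": [[[0,0,0],[0.006,0.03,0.004],60],[[0,0,0],[0.0125,0.06,0.009],50],[[0,0,0],[0.0125,0.08,0.009],50],[[0,0,0],[0.0125,0.09,0.009],50],[[0,0,0],[0.0125,0.09,0.009],50]]}}

```text
time: 14.2
ee_pos: [0.4182, -0.2665, 0.0155]
tcp_rot: [-90.0, -0.0, 99.8]
wrist_force: [-0.2, 0.6, 0.7]
opening: 0.0428
```

```bash
python3 -c "
from h import *
d(.4158,-.2664,.0065,99.7)"
```

```text
t 14.2 pos [ 0.4182 -0.2665  0.0155] rot [-8.996e+01 -4.000e-02  9.980e+01] F [-0.2  0.6  0.7] op 0.0428 q [-33.  -1. -20.  71.   0. -42.]
turn [-0.04  0.1   0.04] shift [0.0005 0.009  0.0024]
```

>>> {"op": "play_rows", "data": {"moves": [[[0,0,0],[0.0005,0.009,0.002],50],[[0,0,0],[0.0005,0.009,0.002],30],[[0,0,0],[0.0005,0.009,0.002],0],[[0,0,0],[0.0005,0.009,0.002],0],[[0,0,0],[0.0005,0.009,0.002],0]]}}

```text
time: 14.7
ee_pos: [0.4161, -0.2673, 0.0076]
tcp_rot: [-90.1, 0.0, 99.7]
wrist_force: [-0.3, 0.9, 4.8]
opening: 0.0199
```

>>> {"op": "play_rows", "data": {"moves": [[[0,0,0],[0,-0.03,0],0],[[0,0,0],[0,-0.06,0],0],[[0,0,0],[0,-0.09,0],0],[[0,0,0],[0,-0.11,0],0],[[0,0,0],[0,-0.11,0],0]]}}

```text
time: 15.2
ee_pos: [0.4168, -0.2676, 0.1192]
tcp_rot: [-90.2, 0.1, 99.7]
wrist_force: [-0.1, -0.1, -3.6]
opening: 0.0205
```

```bash
python3 -c "
from h import *
d(.572,-.1523,.115,91.2)"
```

```text
t 15.2 pos [ 0.4168 -0.2676  0.1192] rot [-90.17   0.15  99.72] F [-0.1 -0.1 -3.6] op 0.0205 q [-33.  -3. -11.  82.   0. -42.]
turn [ 0.18  8.52 -0.13] shift [ 0.0875  0.0045 -0.1725]
```

>>> {"op": "play_rows", "data": {"moves": [[[0,2,0],[0.022,0,-0.043],0],[[0,4,0],[0.044,0,-0.086],0],[[0,6,0],[0.066,0,-0.13],0],[[0,8.5,0],[0.0875,0,-0.172],0],[[0,8.5,0],[0.0875,0.01,-0.172],0]]}}

```text
time: 15.7
ee_pos: [0.5739, -0.1482, 0.1048]
tcp_rot: [-90.0, -0.1, 91.4]
wrist_force: [-0.5, -0.4, -3.7]
opening: 0.0203
```

>>> {"op": "play_rows", "data": {"moves": [[[0,0,0],[0,0.01,0],0],[[0,0,0],[0,0.02,0],0],[[0,0,0],[0,0.03,0],0],[[0,0,0],[0,0.037,0],0],[[0,0,0],[0,0.037,0],0]]}}

```text
time: 16.2
ee_pos: [0.5695, -0.1521, 0.0685]
tcp_rot: [-89.9, -0.0, 91.2]
wrist_force: [-0.8, 0.1, -4.0]
opening: 0.0202
```

```bash
python3 -c "
from h import *
d(.572,-.1523,.061,91.2)"
```

```text
t 16.2 pos [ 0.5695 -0.1521  0.0685] rot [-8.991e+01 -3.000e-02  9.117e+01] F [-0.8  0.1 -4. ] op 0.0202 q [-15.  10.  -2.  78.  -0. -16.]
turn [-0.09 -0.03  0.03] shift [-0.0003  0.0075 -0.0025]
```

>>> {"op": "play_rows", "data": {"moves": [[[0,0,0],[0,0.003,0],0],[[0,0,0],[0,0.005,0],0],[[0,0,0],[0,0.007,0],0],[[0,0,0],[0,0.007,0],0],[[0,0,0],[0,0.007,0],0]]}}

```text
time: 16.7
ee_pos: [0.5706, -0.1517, 0.0629]
tcp_rot: [-90.0, 0.0, 91.2]
wrist_force: [-0.8, 0.1, -4.3]
opening: 0.0199
```

>>> {"op": "play_rows", "data": {"moves": [[[0,0,0],[0,0.001,0],0],[[0,0,0],[0,0.0015,0],0],[[0,0,0],[0,0.0015,0],0],[[0,0,0],[0,0.0015,0],0],[[0,0,0],[0,0.0015,0],0]]}}

```text
time: 17.2
ee_pos: [0.5706, -0.1517, 0.0616]
tcp_rot: [-90.0, 0.0, 91.2]
wrist_force: [-1.3, -0.3, -0.6]
opening: 0.0202
```

>>> {"op": "play_rows", "data": {"moves": [[[0,0,0],[0,0,-0.01],0],[[0,0,0],[0,0,-0.02],0],[[0,0,0],[0,0,-0.03],0],[[0,0,0],[0,0,-0.04],0],[[0,0,0],[0,0,-0.05],0]]}}

```text
time: 17.7
ee_pos: [0.6203, -0.1507, 0.0615]
tcp_rot: [-89.9, 0.0, 91.2]
wrist_force: [-12.2, -0.3, 8.7]
opening: 0.0199
```

>>> {"op": "play_rows", "data": {"moves": [[[0,0,0],[0,0,-0.006],0],[[0,0,0],[0,0,-0.012],0],[[0,0,0],[0,0,-0.017],0],[[0,0,0],[0,0,-0.021],0],[[0,0,0],[0,0,-0.022],0]]}}

```text
time: 18.2
ee_pos: [0.6424, -0.1502, 0.0616]
tcp_rot: [-89.9, 0.0, 91.2]
wrist_force: [-10.0, 0.5, 7.1]
opening: 0.0204
```

>>> {"op": "play_rows", "data": {"moves": [[[0,0,0],[0,0,-0.001],0],[[0,0,0],[0,0,-0.002],0],[[0,0,0],[0,0,-0.003],0],[[0,0,0],[0,0,-0.003],0],[[0,0,0],[0,0,-0.003],0]]}}

```text
time: 18.7
ee_pos: [0.6447, -0.1502, 0.0616]
tcp_rot: [-89.8, 0.0, 91.2]
wrist_force: [-11.4, -1.1, 6.9]
opening: 0.0201
```

Not at the stop yet; push a little more.

>>> {"op": "play_rows", "data": {"moves": [[[0,0,0],[0,0,-0.001],0],[[0,0,0],[0,0,-0.002],0],[[0,0,0],[0,0,-0.003],0],[[0,0,0],[0,0,-0.003],0],[[0,0,0],[0,0,-0.003],0]]}}

```text
time: 19.2
ee_pos: [0.6448, -0.1502, 0.0615]
tcp_rot: [-89.5, -0.0, 91.2]
wrist_force: [-26.7, -0.2, 15.7]
opening: 0.0201
```

>>> {"op": "play_rows", "data": {"moves": [[[0,0,0],[0,0,0.003],0],[[0,0,0],[0,0,0.003],45],[[0,0,0],[0,0,0.003],45],[[0,0,0],[0,-0.015,0.003],45],[[0,0,0],[0,-0.05,0.003],45]]}}

```text
time: 19.7
ee_pos: [0.6445, -0.1497, 0.1094]
tcp_rot: [-89.7, -0.1, 91.2]
wrist_force: [0.6, -1.0, 1.0]
opening: 0.0386
```

>>> {"op": "play_rows", "data": {"moves": [[[0,0,0],[0,-0.03,0.03],45],[[0,0,0],[0.04,-0.04,0.06],45],[[0,0,0],[0.09,-0.04,0.09],70],[[0,0,0],[0.13,-0.04,0.12],70],[[0,0,0],[0.16,-0.04,0.14],70]]}}

```text
time: 20.2
ee_pos: [0.5013, 0.0083, 0.1529]
tcp_rot: [-90.1, -0.0, 91.2]
wrist_force: [0.2, 0.3, -0.0]
opening: 0.06
```

```bash
python3 -c "
from h import *
d(.5,-.1,.1)
t=snap('top','t10');s=snap('scene','s10');crop(t,190,90,400,245,3.7,'t10c');crop(s,90,140,290,280,4,'s10c')"
```

```text
t 20.2 pos [0.5013 0.0083 0.1529] rot [-9.012e+01 -1.000e-02  9.122e+01] F [ 0.2  0.3 -0. ] op 0.06 q [ 1. -3. -6. 86.  0. -0.]
turn [0.12 1.22 0.01] shift [-0.1083  0.0528  0.0037]
```

View pics/t10c.png

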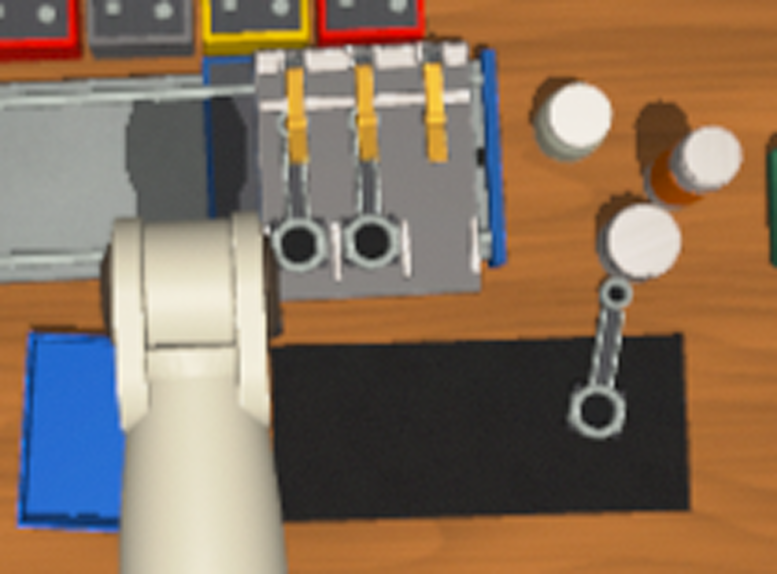

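View pics/s10c.png

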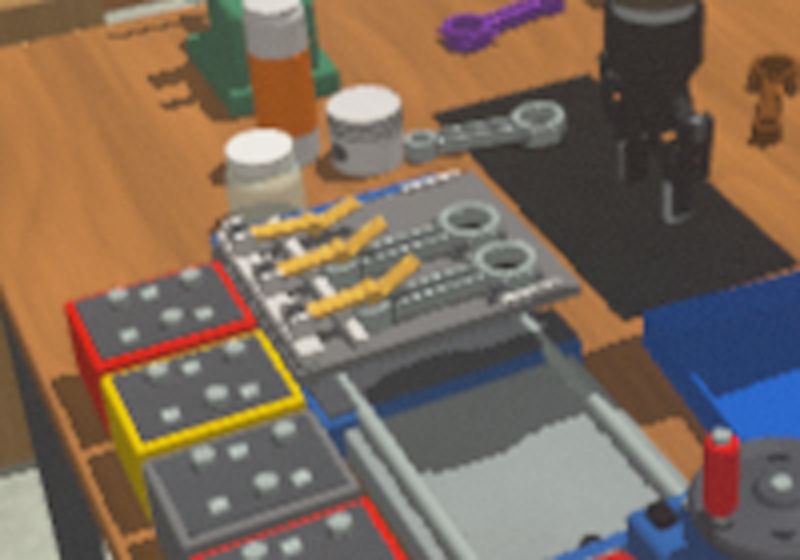

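Run:
```python
from h import *
t=load('t10')
T=lambda x,y,z:pt(t,190+(x+.5)/3.7-.5,90+(y+.5)/3.7-.5,z).round(4)
p,q=T(616,293,.022)[:2],T(598,411,.024)[:2]; v=p-q; m=p+(q-p)*65/120; yaw=np.degrees(np.arctan2(v[1],v[0])); print(p,q,np.hypot(*v),yaw,m)
print('jar',T(642,241,.08))
d(*m,.1,90+yaw)
```

```text
[ 0.5361 -0.3968] [ 0.4183 -0.3735] 0.12008218019339924 -11.188285566542593 [ 0.47229167 -0.38417917]
jar [ 0.5811 -0.4123  0.08  ]
t 20.3 pos [0.5003 0.0102 0.1534] rot [-9.011e+01 -5.000e-02  9.144e+01] F [ 1.  -0.1  0.5] op 0.0595 q [ 1. -3. -6. 86.  0. -0.]
turn [ 0.11 12.63  0.06] shift [-0.3936  0.053   0.038 ]
```

>>> {"op": "play_rows", "data": {"moves": [[[0,1,0],[-0.045,0,0.004],70],[[0,3,0],[-0.09,0,0.008],60],[[0,6,0],[-0.135,0,0.012],60],[[0,9,0],[-0.18,0,0.016],60],[[0,11,0],[-0.225,0,0.02],60]]}}

```text
time: 20.8
ee_pos: [0.4872, -0.2209, 0.1526]
tcp_rot: [-90.1, 0.0, 80.1]
wrist_force: [0.5, -0.6, 0.8]
opening: 0.0513
```

>>> {"op": "play_rows", "data": {"moves": [[[0,1.5,0],[-0.045,0,0.0],60],[[0,1.5,0],[-0.09,0,-0.01],60],[[0,1.5,0],[-0.13,0.01,-0.013],60],[[0,1.5,0],[-0.168,0.02,-0.015],60],[[0,1.5,0],[-0.168,0.04,-0.015],60]]}}

```text
time: 21.3
ee_pos: [0.4731, -0.3919, 0.1125]
tcp_rot: [-90.2, 0.1, 78.5]
wrist_force: [0.1, 0.8, -0.4]
opening: 0.0516
```

```bash
python3 -c "
from h import *
d(.4718,-.3842,.0155,78.8)"
```

```text
t 21.3 pos [ 0.4731 -0.3919  0.1125] rot [-90.17   0.14  78.5 ] F [ 0.1  0.8 -0.4] op 0.0516 q [-40.  13.   6.  83.  -0. -28.]
turn [ 0.17 -0.3  -0.15] shift [0.0075 0.0969 0.0031]
```

>>> {"op": "play_rows", "data": {"moves": [[[0,0,0],[0.004,0.03,0.002],60],[[0,0,0],[0.007,0.06,0.003],50],[[0,0,0],[0.007,0.08,0.003],50],[[0,0,0],[0.007,0.095,0.003],50],[[0,0,0],[0.007,0.095,0.003],50]]}}

```text
time: 21.8
ee_pos: [0.4711, -0.379, 0.0148]
tcp_rot: [-89.9, -0.1, 78.7]
wrist_force: [0.2, 1.0, -0.1]
opening: 0.0428
```

```bash
python3 -c "
from h import *
d(.4718,-.3842,.0065,78.8)
s=snap('scene','s11');crop(s,150,120,290,230,5,'s11c')"
```

```text
t 21.8 pos [ 0.4711 -0.379   0.0148] rot [-8.988e+01 -6.000e-02  7.872e+01] F [ 0.2  1.  -0.1] op 0.0428 q [-39.  14.  -4.  72.  -0. -28.]
turn [-0.12 -0.08  0.06] shift [-0.0049  0.0083 -0.0017]
```

View pics/s11c.png

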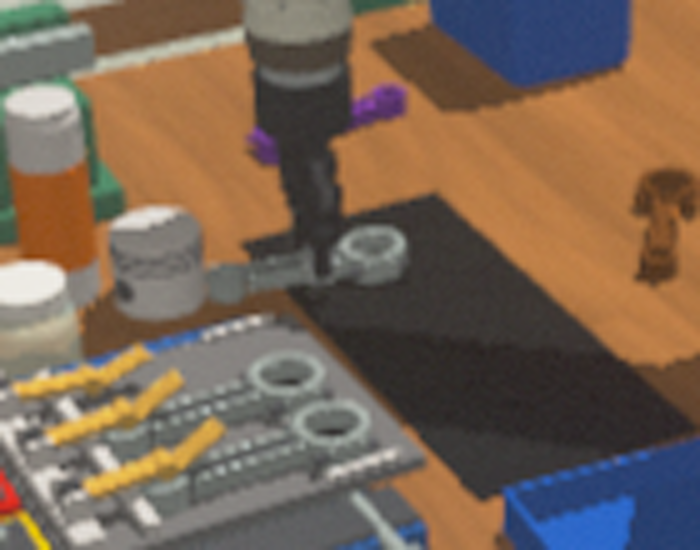

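>>> {"op": "play_rows", "data": {"moves": [[[0,0,0],[-0.005,0.004,-0.001],50],[[0,0,0],[-0.005,0.009,-0.001],50],[[0,0,0],[-0.005,0.009,-0.001],0],[[0,0,0],[-0.005,0.009,-0.001],0],[[0,0,0],[-0.005,0.009,-0.001],0]]}}

```text
time: 22.35
ee_pos: [0.4717, -0.3846, 0.0079]
tcp_rot: [-90.0, 0.0, 78.7]
wrist_force: [-0.9, -2.1, 1.2]
opening: 0.02
```

>>> {"op": "play_rows", "data": {"moves": [[[0,0,0],[0,-0.004,0.012],0],[[0,0,0],[0,-0.03,0.025],0],[[0,0,0],[0,-0.06,0.03],0],[[0,0,0],[0,-0.09,0.03],0],[[0,0,0],[0,-0.11,0.03],0]]}}

```text
time: 22.85
ee_pos: [0.4414, -0.3781, 0.1193]
tcp_rot: [-90.0, 0.0, 78.7]
wrist_force: [0.4, -0.2, -3.6]
opening: 0.0199
```

```bash
python3 -c "
from h import *
d(.572,-.2225,.115,91.2)"
```

```text
t 22.85 pos [ 0.4414 -0.3781  0.1193] rot [-9.004e+01  1.000e-02  7.871e+01] F [ 0.4 -0.2 -3.6] op 0.0199 q [-41.   8.   1.  83.   0. -29.]
turn [ 4.000e-02 -1.249e+01 -1.000e-02] shift [ 0.1782  0.0044 -0.0976]
```

>>> {"op": "play_rows", "data": {"moves": [[[0,-3,0],[0.044,0,-0.024],0],[[0,-6,0],[0.088,0,-0.048],0],[[0,-9,0],[0.132,0,-0.072],0],[[0,-12.5,0],[0.178,0,-0.0975],0],[[0,-12.5,0],[0.178,0.01,-0.0975],0]]}}

```text
time: 23.35
ee_pos: [0.5752, -0.2184, 0.1078]
tcp_rot: [-90.1, -0.1, 91.6]
wrist_force: [-0.6, -1.7, -3.9]
opening: 0.0199
```

>>> {"op": "play_rows", "data": {"moves": [[[0,0,0],[0,0.01,0],0],[[0,0,0],[0,0.02,0],0],[[0,0,0],[0,0.03,0],0],[[0,0,0],[0,0.037,0],0],[[0,0,0],[0,0.037,0],0]]}}

```text
time: 23.85
ee_pos: [0.5714, -0.2234, 0.0689]
tcp_rot: [-89.9, -0.0, 91.1]
wrist_force: [-1.0, -0.6, -3.6]
opening: 0.0199
```

```bash
python3 -c "
from h import *
d(.572,-.2225,.062,91.2)
t=snap('top','t12');s=snap('scene','s12');crop(t,220,90,360,200,5,'t12c');crop(s,90,130,270,250,4,'s12c')"
```

```text
t 23.85 pos [ 0.5714 -0.2234  0.0689] rot [-8.989e+01 -5.000e-02  9.114e+01] F [-1.  -0.6 -3.6] op 0.0199 q [-21.  14.   2.  78.  -0. -22.]
turn [-0.11 -0.06  0.05] shift [ 0.0009  0.0069 -0.0006]
```

View pics/s12c.png

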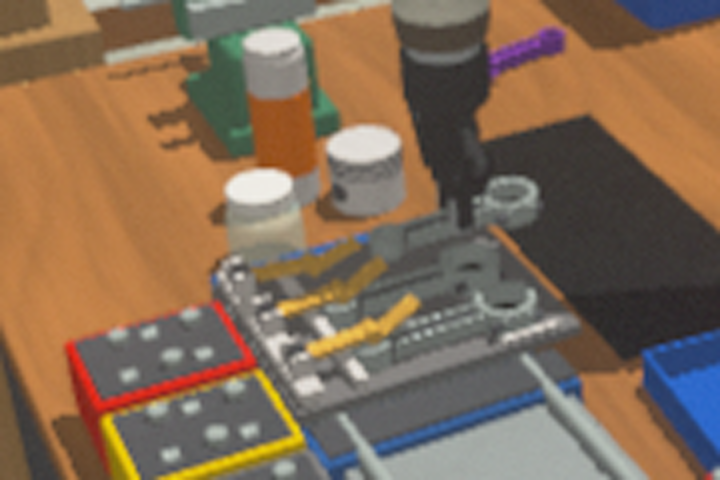

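View pics/t12c.png

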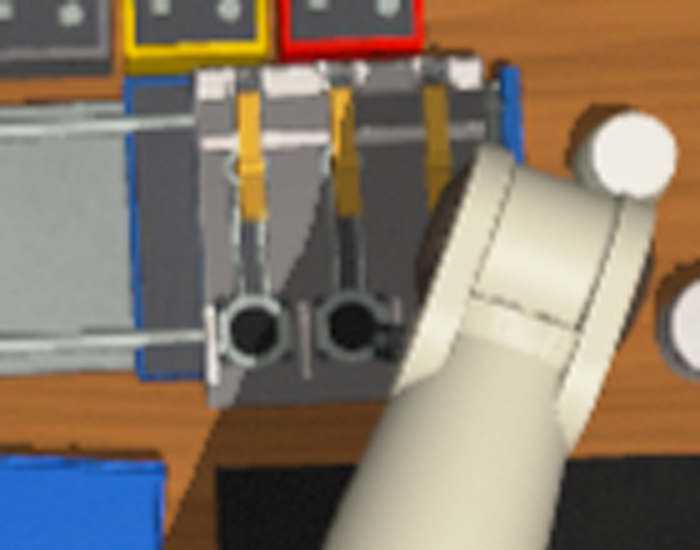

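>>> {"op": "play_rows", "data": {"moves": [[[0,0,0],[0,0.003,0],0],[[0,0,0],[0,0.005,0],0],[[0,0,0],[0,0.007,0],0],[[0,0,0],[0,0.0075,0],0],[[0,0,0],[0,0.0075,0],0]]}}

```text
time: 24.45
ee_pos: [0.5727, -0.223, 0.0634]
tcp_rot: [-90.0, 0.0, 91.2]
wrist_force: [-2.1, -0.1, -0.0]
opening: 0.0197
```

>>> {"op": "play_rows", "data": {"moves": [[[0,0,0],[0.0005,0,-0.01],0],[[0,0,0],[0.0005,0,-0.02],0],[[0,0,0],[0.0005,0,-0.03],0],[[0,0,0],[0.0005,0,-0.04],0],[[0,0,0],[0.0005,0,-0.05],0]]}}

```text
time: 24.95
ee_pos: [0.6225, -0.2213, 0.0628]
tcp_rot: [-89.9, 0.0, 91.2]
wrist_force: [-11.7, -0.7, 4.3]
opening: 0.0199
```

>>> {"op": "play_rows", "data": {"moves": [[[0,0,0],[0,0,-0.006],0],[[0,0,0],[0,0,-0.012],0],[[0,0,0],[0,0,-0.017],0],[[0,0,0],[0,0,-0.02],0],[[0,0,0],[0,0,-0.022],0]]}}

```text
time: 25.45
ee_pos: [0.6446, -0.2208, 0.0628]
tcp_rot: [-89.9, 0.0, 91.2]
wrist_force: [-9.3, -0.3, 5.8]
opening: 0.0202
```

>>> {"op": "play_rows", "data": {"moves": [[[0,0,0],[0,0,-0.001],0],[[0,0,0],[0,0,-0.002],0],[[0,0,0],[0,0,-0.003],0],[[0,0,0],[0,0,-0.003],0],[[0,0,0],[0,0,-0.003],0]]}}

```text
time: 25.95
ee_pos: [0.6448, -0.2208, 0.0627]
tcp_rot: [-89.6, -0.0, 91.2]
wrist_force: [-22.4, 1.0, 9.5]
opening: 0.0202
```

>>> {"op": "play_rows", "data": {"moves": [[[0,0,0],[0,0,0.003],0],[[0,0,0],[0,0,0.003],45],[[0,0,0],[0,0,0.003],45],[[0,0,0],[0,-0.015,0.003],45],[[0,0,0],[0,-0.05,0.003],45]]}}

```text
time: 26.45
ee_pos: [0.6435, -0.2203, 0.1107]
tcp_rot: [-89.7, -0.1, 91.2]
wrist_force: [0.9, -0.5, 0.2]
opening: 0.0384
```

>>> {"op": "play_rows", "data": {"moves": [[[0,0,0],[0,-0.05,0.03],45],[[0,0,0],[0.04,-0.09,0.06],45],[[0,0,0],[0.09,-0.12,0.075],70],[[0,0,0],[0.14,-0.12,0.08],70],[[0,0,0],[0.19,-0.12,0.08],70]]}}

```text
time: 26.95
ee_pos: [0.5625, -0.0569, 0.2346]
tcp_rot: [-90.3, 0.0, 91.1]
wrist_force: [1.4, 0.9, 0.2]
opening: 0.0597
```

>>> {"op": "play_rows", "data": {"moves": [[[0,0,0],[0.048,0,0],70],[[0,0,0],[0.096,0,0],70],[[0,0,0],[0.144,0,0],70],[[0,0,0],[0.192,0,0],70],[[0,0,0],[0.24,0,0],70]]}}

```text
time: 27.45
ee_pos: [0.5574, 0.1842, 0.2324]
tcp_rot: [-90.1, -0.0, 91.2]
wrist_force: [1.2, -0.8, -0.6]
opening: 0.0601
```

```bash
python3 -c "
from h import *
d(.607,.299,.122,90)
t=snap('top','t13');s=snap('scene','s13');crop(t,255,90,345,175,8,'t13c');crop(s,120,170,240,250,6,'s13c')"
```

```text
t 27.45 pos [0.5574 0.1842 0.2324] rot [-9.010e+01 -3.000e-02  9.123e+01] F [ 1.2 -0.8 -0.6] op 0.0601 q [18. 10. 16. 96. -0. 17.]
turn [0.1  1.23 0.03] shift [ 0.1136  0.1106 -0.0518]
```

View pics/t13c.png

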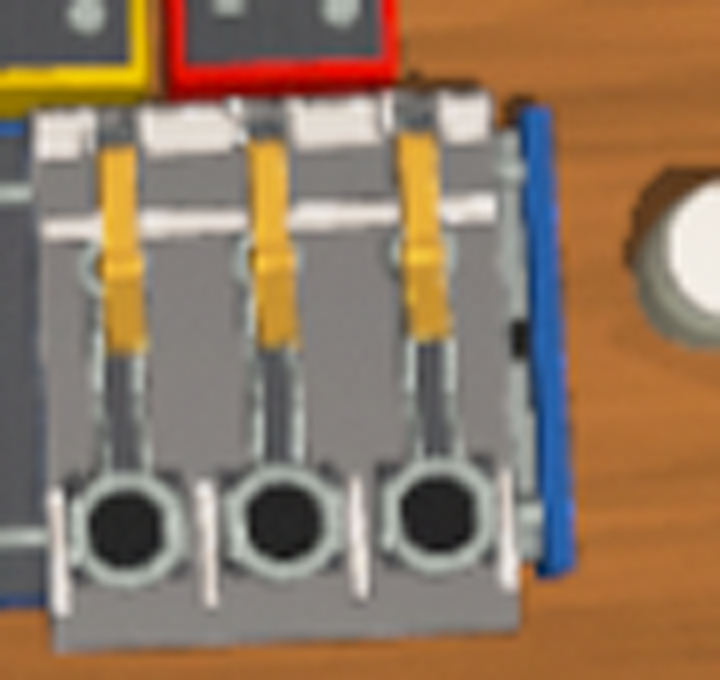

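View pics/s13c.png

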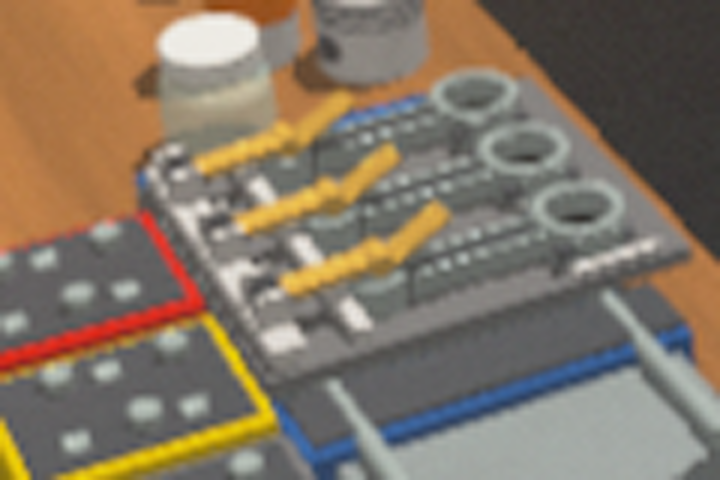

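```bash
python3 -c "
from h import *
s=load('s13');crop(s,235,215,335,315,6,'s13w')
t=load('t13');crop(t,135,110,205,195,7,'t13w')"
```

```text
(no output)
```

View pics/s13w.png

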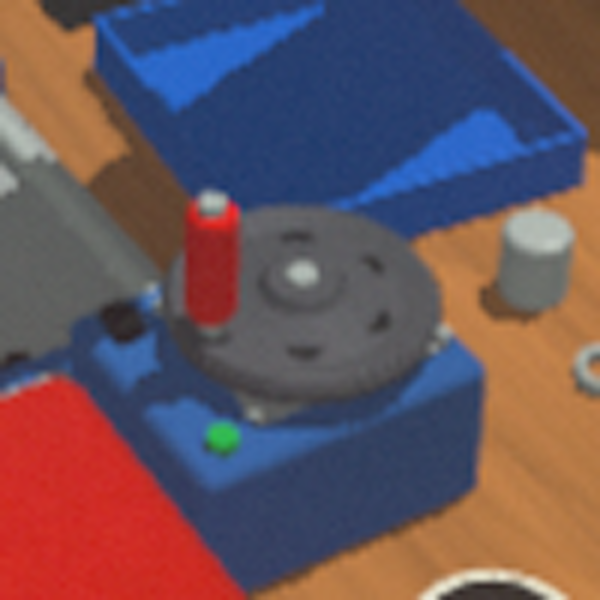

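```bash
python3 -c "
from h import *
s=load('s13');print(pt(s,235+212/6,215+260/6,.137)-[.0009,.005,0])"
```

```text
[0.6071172  0.30241024 0.137     ]
```

>>> {"op": "play_rows", "data": {"moves": [[[0,1,0],[0.04,0,-0.018],70],[[0,1.2,0],[0.08,0,-0.036],70],[[0,1.2,0],[0.1145,0,-0.05],70],[[0,1.2,0],[0.1145,0.01,-0.05],70],[[0,1.2,0],[0.1145,0.05,-0.05],70]]}}

```text
time: 28.05
ee_pos: [0.6071, 0.2992, 0.1845]
tcp_rot: [-90.4, -0.2, 90.1]
wrist_force: [0.9, -0.1, 0.4]
opening: 0.0599
```

```bash
python3 -c "
from h import *
d(.607,.3,.122,90)"
```

```text
t 28.05 pos [0.6071 0.2992 0.1845] rot [-90.36  -0.17  90.1 ] F [ 0.9 -0.1  0.4] op 0.0599 q [26. 22. 25. 93. -0. 26.]
turn [0.36 0.1  0.17] shift [0.0006 0.0625 0.0005]
```

>>> {"op": "play_rows", "data": {"grip_force": 40, "moves": [[[0,0,0],[0,0.03,0],70],[[0,0,0],[0,0.06,0],70],[[0,0,0],[0,0.06,0],60],[[0,0,0],[0,0.06,0],0],[[0,0,0],[0,0.06,0],0]]}}

```text
time: 28.55
ee_pos: [0.6057, 0.3019, 0.1238]
tcp_rot: [-90.1, -0.6, 90.2]
wrist_force: [-2.1, 42.1, -4.2]
opening: 0.0236
```

>>> {"op": "play_rows", "data": {"moves": [[[0,0,0],[0,0,0],0],[[0,0,0],[0,0,0],0],[[0,0,0],[0,0,0],0],[[0,0,0],[0.005,0,0],0],[[0,0,0],[0.01,0,0],0]]}}

```text
time: 29.05
ee_pos: [0.6055, 0.3065, 0.1238]
tcp_rot: [-90.1, 0.1, 90.0]
wrist_force: [-4.9, -9.0, 4.3]
opening: 0.023
```

```bash
sed -i 's/print(\[round(q\[1\],3),0,round(-q\[0\],3)\])/print([float(round(q[1],3)),0,float(round(-q[0],3))])/' cr.py; python3 cr.py 22
```

```text
t 29.05 ang 6.4 r 0.0471 F [-4.9 -9.   4.3] z 0.1238 op 0.023
[0.018, 0, 0.005]
[0.032, 0, 0.016]
[0.04, 0, 0.032]
[0.043, 0, 0.051]
[0.038, 0, 0.068]
```

Run:
```python
import numpy as np
for s in(6.4,126.4,246.4):
    a=np.radians(s+24*np.arange(6)); p=.048*np.c_[np.cos(a),np.sin(a)]; q=p-p[0]; print([[round(float(y),4),0,round(float(-x),4)] for x,y in q[1:]])
```

```text
[[0.0189, 0, 0.0063], [0.0337, 0, 0.0198], [0.0417, 0, 0.038], [0.0415, 0, 0.058], [0.0333, 0, 0.0762]]
[[-0.0149, 0, 0.0133], [-0.034, 0, 0.0193], [-0.0538, 0, 0.0171], [-0.071, 0, 0.007], [-0.0826, 0, -0.0093]]
[[-0.004, 0, -0.0196], [0.0003, 0, -0.039], [0.0121, 0, -0.0551], [0.0295, 0, -0.065], [0.0493, 0, -0.0669]]
```

>>> {"op": "play_rows", "data": {"moves": [[[0,0,0],[0.0185,0,0.006],0],[[0,0,0],[0.033,0,0.019],0],[[0,0,0],[0.041,0,0.037],0],[[0,0,0],[0.041,0,0.057],0],[[0,0,0],[0.033,0,0.0755],0]]}}

```text
time: 29.55
ee_pos: [0.5313, 0.3427, 0.1238]
tcp_rot: [-90.4, -0.2, 90.1]
wrist_force: [11.8, -0.1, 0.9]
opening: 0.023
```

```bash
python3 cr.py 24
```

```text
t 29.55 ang 123.4 r 0.0497 F [11.8 -0.1  0.9] z 0.1238 op 0.023
[-0.016, 0, 0.013]
[-0.034, 0, 0.02]
[-0.054, 0, 0.019]
[-0.072, 0, 0.01]
[-0.084, 0, -0.006]
```

>>> {"op": "play_rows", "data": {"moves": [[[0,0,0],[-0.016,0,0.013],0],[[0,0,0],[-0.034,0,0.02],0],[[0,0,0],[-0.054,0,0.019],0],[[0,0,0],[-0.072,0,0.009],0],[[0,0,0],[-0.084,0,-0.007],0]]}}

```text
time: 30.05
ee_pos: [0.5372, 0.2583, 0.1238]
tcp_rot: [-90.2, -0.3, 90.1]
wrist_force: [1.2, 26.2, -7.2]
opening: 0.0229
```

```bash
python3 cr.py 24; python3 -c "
from h import *
t=snap('top','t14');s=snap('scene','s14');crop(t,230,90,345,175,6,'t14c')"
```

```text
t 30.05 ang -116.6 r 0.048 F [ 1.2 26.2 -7.2] z 0.1238 op 0.0229
[-0.005, 0, -0.019]
[-0.002, 0, -0.039]
[0.009, 0, -0.056]
[0.026, 0, -0.066]
[0.046, 0, -0.069]
```

View pics/t14c.png

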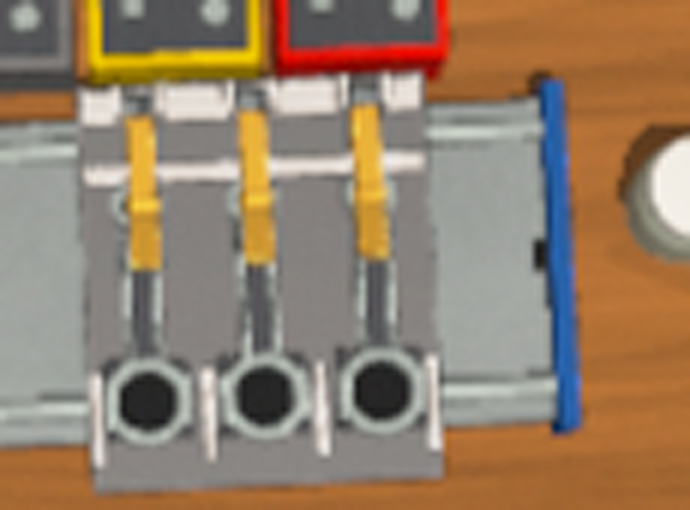

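>>> {"op": "play_rows", "data": {"moves": [[[0,0,0],[-0.004,0,-0.019],0],[[0,0,0],[-0.001,0,-0.039],0],[[0,0,0],[0.01,0,-0.056],0],[[0,0,0],[0.027,0,-0.066],0],[[0,0,0],[0.047,0,-0.069],0]]}}

```text
time: 30.65
ee_pos: [0.6061, 0.3027, 0.1238]
tcp_rot: [-90.0, 0.1, 89.9]
wrist_force: [-15.1, -9.3, 9.7]
opening: 0.0229
```

```bash
sed -i 's/.3012/.3017/' cr.py; python3 cr.py 24
```

```text
t 30.65 ang 1.2 r 0.0474 F [-15.1  -9.3   9.7] z 0.1238 op 0.0229
[0.019, 0, 0.004]
[0.035, 0, 0.016]
[0.045, 0, 0.033]
[0.047, 0, 0.053]
[0.04, 0, 0.072]
```

Turn 1 done. Turn 2.

>>> {"op": "play_rows", "data": {"moves": [[[0,0,0],[0.019,0,0.005],0],[[0,0,0],[0.035,0,0.017],0],[[0,0,0],[0.045,0,0.034],0],[[0,0,0],[0.046,0,0.054],0],[[0,0,0],[0.039,0,0.072],0]]}}

```text
time: 31.15
ee_pos: [0.5353, 0.3449, 0.1239]
tcp_rot: [-90.4, -0.3, 90.1]
wrist_force: [8.1, 3.9, 0.5]
opening: 0.0229
```

```bash
python3 cr.py 24
```

```text
t 31.15 ang 118.4 r 0.0491 F [8.1 3.9 0.5] z 0.1239 op 0.0229
[-0.014, 0, 0.015]
[-0.032, 0, 0.023]
[-0.052, 0, 0.024]
[-0.07, 0, 0.016]
[-0.084, 0, 0.002]
```

>>> {"op": "play_rows", "data": {"moves": [[[0,0,0],[-0.014,0,0.014],0],[[0,0,0],[-0.032,0,0.022],0],[[0,0,0],[-0.052,0,0.023],0],[[0,0,0],[-0.07,0,0.015],0],[[0,0,0],[-0.084,0,0.001],0]]}}

```text
time: 31.65
ee_pos: [0.5333, 0.2605, 0.124]
tcp_rot: [-90.2, -0.4, 90.1]
wrist_force: [5.7, 27.0, -8.3]
opening: 0.0232
```

```bash
python3 cr.py 24
```

```text
t 31.65 ang -121.7 r 0.0485 F [ 5.7 27.  -8.3] z 0.124 op 0.0232
[-0.006, 0, -0.019]
[-0.005, 0, -0.039]
[0.005, 0, -0.057]
[0.02, 0, -0.069]
[0.04, 0, -0.073]
```

>>> {"op": "play_rows", "data": {"moves": [[[0,0,0],[-0.005,0,-0.019],0],[[0,0,0],[-0.004,0,-0.039],0],[[0,0,0],[0.006,0,-0.056],0],[[0,0,0],[0.021,0,-0.068],0],[[0,0,0],[0.041,0,-0.072],0]]}}

```text
time: 32.15
ee_pos: [0.6058, 0.2984, 0.1239]
tcp_rot: [-90.1, 0.1, 89.9]
wrist_force: [-10.3, -8.6, 7.2]
opening: 0.0227
```

```bash
python3 cr.py 24; python3 -c "
from h import *
t=snap('top','t15');s=snap('scene','s15');crop(t,200,90,345,175,5,'t15c')"
```

```text
t 32.15 ang -4.1 r 0.0472 F [-10.3  -8.6   7.2] z 0.1239 op 0.0227
[0.02, 0, 0.002]
[0.037, 0, 0.012]
[0.048, 0, 0.029]
[0.051, 0, 0.049]
[0.047, 0, 0.068]
```

View pics/t15c.png

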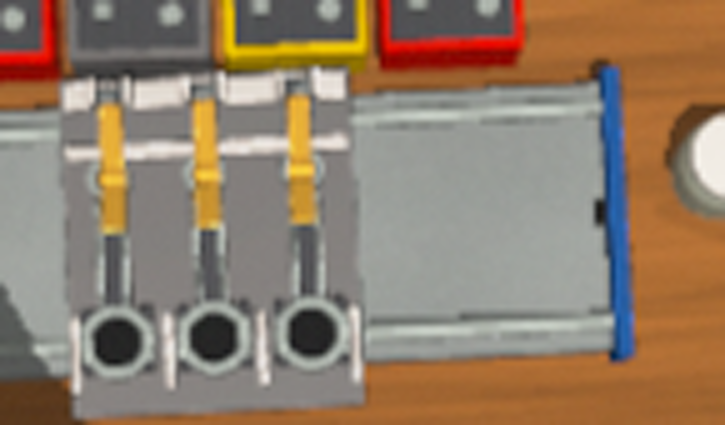

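Two turns done, rods still home. Turn 3.

>>> {"op": "play_rows", "data": {"moves": [[[0,0,0],[0.02,0,0.002],0],[[0,0,0],[0.037,0,0.012],0],[[0,0,0],[0.048,0,0.029],0],[[0,0,0],[0.051,0,0.048],0],[[0,0,0],[0.046,0,0.068],0]]}}

```text
time: 32.75
ee_pos: [0.5389, 0.3469, 0.124]
tcp_rot: [-90.4, -0.2, 90.0]
wrist_force: [11.4, -4.8, 3.7]
opening: 0.0228
```

```bash
python3 cr.py 24
```

```text
t 32.75 ang 113.7 r 0.0493 F [11.4 -4.8  3.7] z 0.124 op 0.0228
[-0.013, 0, 0.016]
[-0.03, 0, 0.026]
[-0.05, 0, 0.028]
[-0.069, 0, 0.022]
[-0.084, 0, 0.009]
```

>>> {"op": "play_rows", "data": {"moves": [[[0,0,0],[-0.013,0,0.015],0],[[0,0,0],[-0.03,0,0.025],0],[[0,0,0],[-0.05,0,0.027],0],[[0,0,0],[-0.069,0,0.021],0],[[0,0,0],[-0.084,0,0.008],0]]}}

```text
time: 33.25
ee_pos: [0.5292, 0.2632, 0.124]
tcp_rot: [-90.2, -0.3, 90.1]
wrist_force: [6.2, 23.0, -5.7]
opening: 0.0231
```

```bash
python3 cr.py 24
```

```text
t 33.25 ang -127.5 r 0.0484 F [ 6.2 23.  -5.7] z 0.124 op 0.0231
[-0.008, 0, -0.018]
[-0.009, 0, -0.038]
[-0.001, 0, -0.057]
[0.013, 0, -0.07]
[0.032, 0, -0.077]
```

>>> {"op": "play_rows", "data": {"moves": [[[0,0,0],[-0.007,0,-0.018],0],[[0,0,0],[-0.008,0,-0.038],0],[[0,0,0],[0,0,-0.057],0],[[0,0,0],[0.014,0,-0.07],0],[[0,0,0],[0.033,0,-0.076],0]]}}

```text
time: 33.75
ee_pos: [0.6052, 0.2937, 0.1239]
tcp_rot: [-90.1, 0.1, 89.9]
wrist_force: [-14.2, -6.7, 11.1]
opening: 0.0234
```

>>> {"op": "play_rows", "data": {"moves": [[[0,0,0],[0.002,0,0],0],[[0,0,0],[0.004,0,0],0],[[0,0,0],[0.006,0,0],0],[[0,0,0],[0.007,0,0],0],[[0,0,0],[0.007,0,0],0]]}}

```text
time: 34.25
ee_pos: [0.6057, 0.3003, 0.124]
tcp_rot: [-90.2, 0.1, 89.9]
wrist_force: [-1.0, -6.3, 4.3]
opening: 0.023
```

```bash
python3 cr.py 24; python3 -c "
from h import *
t=snap('top','t16');s=snap('scene','s16');crop(t,180,90,340,200,4.8,'t16c');crop(s,100,170,340,320,3.2,'s16c')"
```

```text
t 34.25 ang -1.7 r 0.047 F [-1.  -6.3  4.3] z 0.124 op 0.023
[0.02, 0, 0.003]
[0.036, 0, 0.014]
[0.047, 0, 0.031]
[0.049, 0, 0.051]
[0.044, 0, 0.07]
```

View pics/t16c.png

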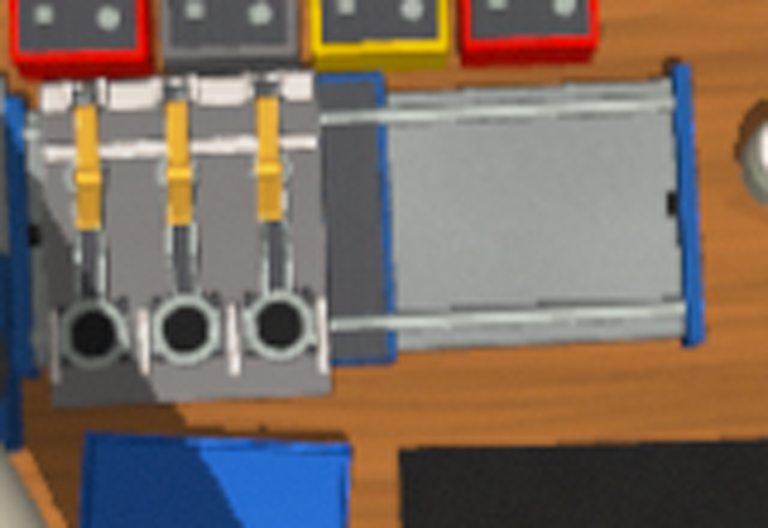

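View pics/s16c.png

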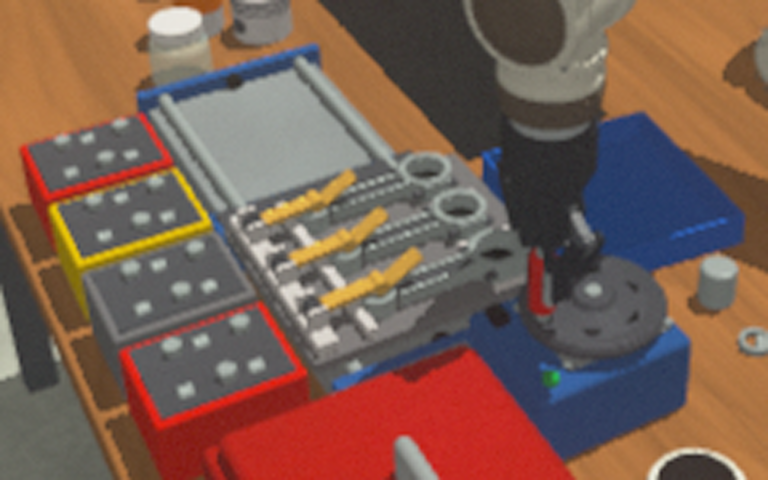

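>>> {"op": "play_rows", "data": {"moves": [[[0,0,0],[0.001,0,0],0],[[0,0,0],[0.003,0,0],0],[[0,0,0],[0.003,0,0],0],[[0,0,0],[0.0,0,0],0],[[0,0,0],[0.0,0,0],60]]}}

```text
time: 34.85
ee_pos: [0.6054, 0.3017, 0.1231]
tcp_rot: [-90.2, -0.1, 90.0]
wrist_force: [-0.5, 0.2, 0.3]
opening: 0.0364
```

>>> {"op": "play_rows", "data": {"moves": [[[0,0,0],[0,0,0],60],[[0,0,0],[0,0,0],60],[[0,0,0],[0,-0.03,0],60],[[0,0,0],[0,-0.07,0],60],[[0,0,0],[0,-0.1,0],60]]}}

```text
time: 35.35
ee_pos: [0.6046, 0.3015, 0.2232]
tcp_rot: [-90.1, -0.0, 90.0]
wrist_force: [-0.5, 0.3, 0.2]
opening: 0.0513
```

>>> {"op": "play_rows", "data": {"moves": [[[0,0,0],[-0.03,0,0],60],[[0,0,0],[-0.06,0,0.03],60],[[0,0,0],[-0.07,0,0.07],60],[[0,0,0],[-0.08,0,0.12],60],[[0,0,0],[-0.09,0,0.17],60]]}}

```text
time: 35.85
ee_pos: [0.435, 0.2111, 0.2206]
tcp_rot: [-90.0, 0.0, 90.0]
wrist_force: [-0.6, 0.5, 1.5]
opening: 0.0508
```

```bash
python3 -c "
from h import *
d(.6377,.18,.0625,91.2)
t=snap('top','t17');s=snap('scene','s17');crop(t,135,90,315,250,4,'t17c')
t9=load('t9')
for p in((28,333),(234,343),(223,536),(18,524)): print(pt(t9,190+(p[0]+.5)/3.7-.5,90+(p[1]+.5)/3.7-.5,.035))"
```

```text
t 35.85 pos [0.435  0.2111 0.2206] rot [-8.999e+01  1.000e-02  8.997e+01] F [-0.6  0.5  1.5] op 0.0508 q [26. -4. -0. 94. -0. 26.]
turn [-0.01 -1.23 -0.01] shift [-0.0309  0.158  -0.2028]
[0.51301174 0.19336618 0.035     ]
[ 0.49673226 -0.01199789  0.035     ]
[0.30538637 0.00459181 0.035     ]
[0.32325797 0.20775902 0.035     ]
```

View pics/t17c.png

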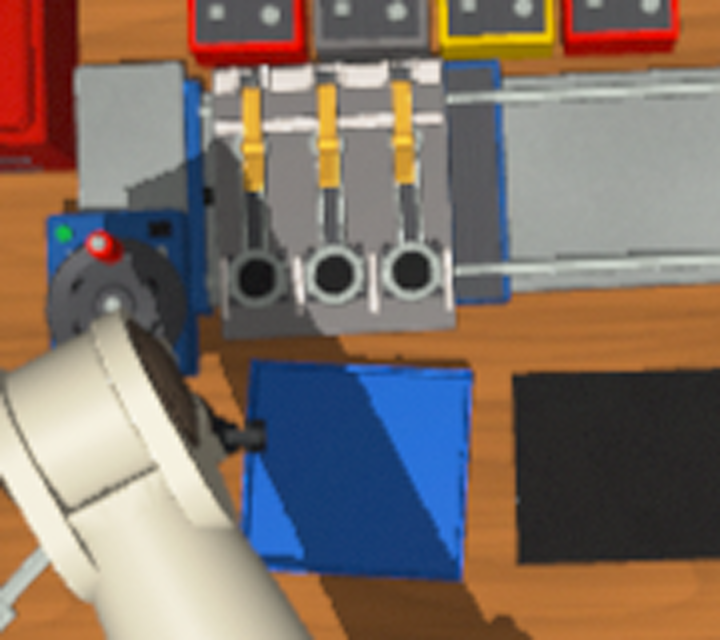

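```bash
python3 -c "
from h import *
t=load('t17')
for p in((257,278),(335,273),(411,270)):
    b=pt(t,135+(p[0]+.5)/4-.5,90+(p[1]+.5)/4-.5,.079); print(b, b[:2]+.055*np.array([.9998,.0209]))"
```

```text
[0.58383416 0.17995902 0.079     ] [0.63882316 0.18110852]
[0.58618515 0.10938797 0.079     ] [0.64117415 0.11053747]
[0.58677786 0.04070638 0.079     ] [0.64176686 0.04185588]
```

>>> {"op": "play_rows", "data": {"moves": [[[0,-1.2,0],[-0.008,0,-0.05],60],[[0,-1.2,0],[-0.016,0,-0.1],60],[[0,-1.2,0],[-0.024,0,-0.15],45],[[0,-1.2,0],[-0.0305,0.02,-0.203],45],[[0,-1.2,0],[-0.0305,0.06,-0.203],45]]}}

```text
time: 36.45
ee_pos: [0.6464, 0.181, 0.1618]
tcp_rot: [-90.4, -0.1, 91.1]
wrist_force: [-0.6, 0.5, -0.7]
opening: 0.0384
```

```bash
python3 -c "
from h import *
d(.6377,.1806,.0625,91.2)"
```

```text
t 36.45 pos [0.6464 0.181  0.1618] rot [-9.038e+01 -6.000e-02  9.110e+01] F [-0.6  0.5 -0.7] op 0.0384 q [16. 21. 21. 90. -0. 15.]
turn [ 0.38 -0.1   0.06] shift [-0.0003  0.0992  0.0093]
```

>>> {"op": "play_rows", "data": {"moves": [[[0,0,0],[0,0.02,0.003],45],[[0,0,0],[0,0.04,0.003],45],[[0,0,0],[0,0.06,0.003],45],[[0,0,0],[0,0.065,0.003],45],[[0,0,0],[0,0.065,0.003],45]]}}

```text
time: 36.95
ee_pos: [0.6365, 0.1813, 0.0952]
tcp_rot: [-89.9, 0.0, 91.2]
wrist_force: [-0.2, 0.0, -0.5]
opening: 0.0385
```

```bash
python3 -c "
from h import *
d(.6377,.1806,.0625,91.2)
s=snap('scene','s18');crop(s,160,170,310,280,5,'s18c')"
```

```text
t 36.95 pos [0.6365 0.1813 0.0952] rot [-8.992e+01  3.000e-02  9.122e+01] F [-0.2  0.  -0.5] op 0.0385 q [16. 20. 13. 83. -0. 15.]
turn [-0.08  0.02 -0.03] shift [-0.0007  0.0327 -0.0013]
```

View pics/s18c.png

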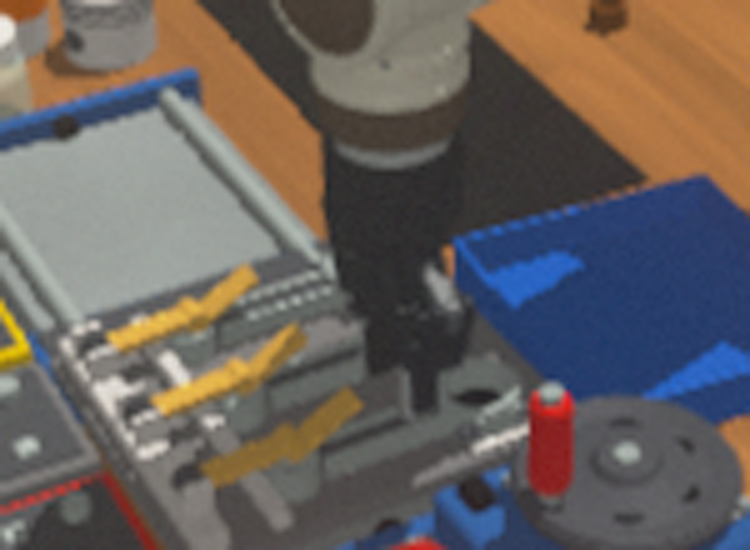

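>>> {"op": "play_rows", "data": {"moves": [[[0,0,0],[-0.0005,0.015,-0.001],45],[[0,0,0],[-0.0005,0.028,-0.001],45],[[0,0,0],[-0.0005,0.033,-0.001],45],[[0,0,0],[-0.0005,0.033,-0.001],45],[[0,0,0],[-0.0005,0.033,-0.001],45]]}}

```text
time: 37.5
ee_pos: [0.6376, 0.181, 0.0629]
tcp_rot: [-90.0, 0.0, 91.2]
wrist_force: [-0.6, 0.5, -0.4]
opening: 0.0385
```

>>> {"op": "play_rows", "data": {"grip_force": 70, "moves": [[[0,0,0],[0,0,0],0],[[0,0,0],[0,0,0],0],[[0,0,0],[0,0,0],0],[[0,0,0],[0,0,0],0],[[0,0,0],[0,0,0],0]]}}

```text
time: 38.0
ee_pos: [0.6379, 0.181, 0.0639]
tcp_rot: [-90.1, -0.0, 91.2]
wrist_force: [-2.2, -1.8, 5.6]
opening: 0.0199
```

Draw straight back 75 mm, then lift.

>>> {"op": "play_rows", "data": {"moves": [[[0,0,0],[0,-0.0005,0.012],0],[[0,0,0],[0,-0.0005,0.027],0],[[0,0,0],[0,-0.0005,0.045],0],[[0,0,0],[0,-0.0005,0.062],0],[[0,0,0],[0,-0.0005,0.075],0]]}}

```text
time: 38.5
ee_pos: [0.5625, 0.1795, 0.0639]
tcp_rot: [-90.1, -0.0, 91.2]
wrist_force: [3.0, -0.2, 0.6]
opening: 0.0202
```

>>> {"op": "play_rows", "data": {"moves": [[[0,0,0],[0,0,0],0],[[0,0,0],[0,-0.02,0],0],[[0,0,0],[0,-0.05,0.005],0],[[0,0,0],[0,-0.06,0.03],0],[[0,0,0],[0,-0.06,0.06],0]]}}

```text
time: 39.0
ee_pos: [0.5038, 0.1784, 0.1247]
tcp_rot: [-90.1, -0.0, 91.2]
wrist_force: [1.1, 0.9, -3.3]
opening: 0.0205
```

```bash
python3 -c "
from h import *
d(.4146,.1582,.06,85.3)
t=snap('top','t19');s=snap('scene','s19');crop(s,160,140,340,260,4,'s19c')"
```

```text
t 39.0 pos [0.5038 0.1784 0.1247] rot [-9.014e+01 -4.000e-02  9.119e+01] F [ 1.1  0.9 -3.3] op 0.0205 q [19.  2. -5. 83. -0. 18.]
turn [0.13 5.89 0.05] shift [-0.0183  0.0645  0.0898]
```

View pics/s19c.png

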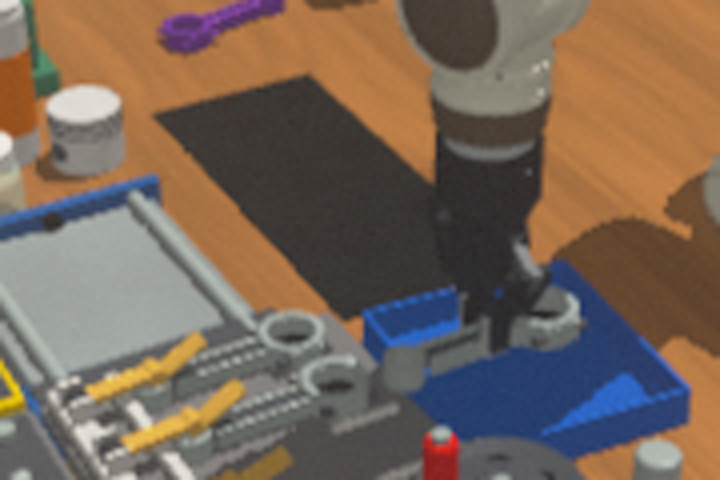

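>>> {"op": "play_rows", "data": {"moves": [[[0,2,0],[-0.006,0,0.03],0],[[0,4,0],[-0.012,0,0.06],0],[[0,5.9,0],[-0.0185,0,0.09],0],[[0,5.9,0],[-0.0185,0.03,0.09],0],[[0,5.9,0],[-0.0185,0.06,0.09],0]]}}

```text
time: 39.6
ee_pos: [0.414, 0.1579, 0.0634]
tcp_rot: [-90.2, -0.1, 85.3]
wrist_force: [0.4, 0.0, -4.2]
opening: 0.02
```

```bash
python3 -c "
from h import *
d(.4146,.1582,.012,85.3)
s=snap('scene','s20');crop(s,200,170,340,280,5,'s20c')"
```

```text
t 39.6 pos [0.414  0.1579 0.0634] rot [-9.015e+01 -7.000e-02  8.533e+01] F [ 0.4  0.  -4.2] op 0.02 q [ 21. -10. -23.  77.  -0.  26.]
turn [0.15 0.03 0.07] shift [ 0.0002  0.0514 -0.0005]
```

View pics/s20c.png

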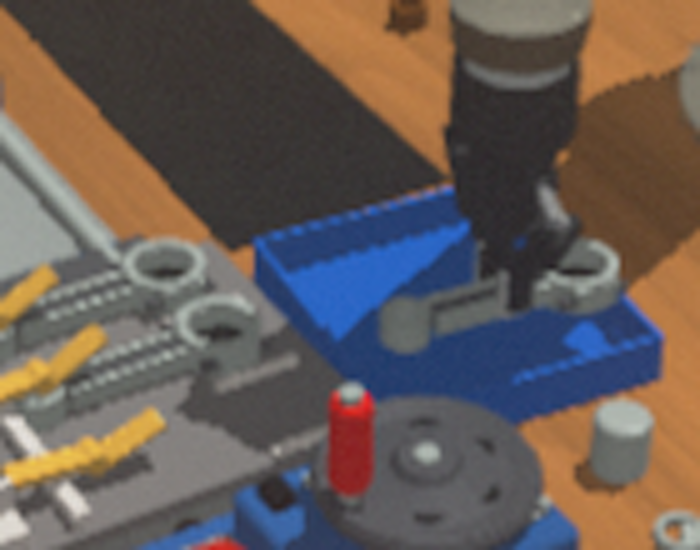

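>>> {"op": "play_rows", "data": {"moves": [[[0,0,0],[0,0.015,0],0],[[0,0,0],[0,0.03,0],0],[[0,0,0],[0,0.042,0],0],[[0,0,0],[0,0.049,0],0],[[0,0,0],[0,0.05,0],0]]}}

```text
time: 40.15
ee_pos: [0.4129, 0.1576, 0.0127]
tcp_rot: [-89.9, 0.0, 85.3]
wrist_force: [0.6, -0.2, -3.1]
opening: 0.02
```

>>> {"op": "play_rows", "data": {"moves": [[[0,0,0],[0,0.001,0],0],[[0,0,0],[0,0.002,0],0],[[0,0,0],[0,0.002,0],0],[[0,0,0],[0,0.002,0],0],[[0,0,0],[0,0.002,0],0]]}}

```text
time: 40.65
ee_pos: [0.4134, 0.1578, 0.0119]
tcp_rot: [-90.0, -0.0, 85.3]
wrist_force: [0.3, 0.5, -1.2]
opening: 0.02
```

Touching the floor; release and lift.

>>> {"op": "play_rows", "data": {"moves": [[[0,0,0],[0,0,0],36],[[0,0,0],[0,0,0],36],[[0,0,0],[0,0,0],36],[[0,0,0],[0,-0.02,0],36],[[0,0,0],[0,-0.06,0],36]]}}

```text
time: 41.15
ee_pos: [0.4113, 0.157, 0.0696]
tcp_rot: [-89.7, 0.1, 85.3]
wrist_force: [0.8, 0.4, 0.6]
opening: 0.0308
```

>>> {"op": "play_rows", "data": {"moves": [[[0,0,0],[0,-0.05,0],36],[[0,-2,0],[0,-0.08,-0.04],45],[[0,-4,0],[-0.01,-0.09,-0.09],45],[[0,-6,0],[-0.02,-0.09,-0.14],45],[[0,-6,0],[-0.03,-0.09,-0.18],45]]}}

```text
time: 41.65
ee_pos: [0.5924, 0.1125, 0.1619]
tcp_rot: [-90.1, -0.0, 91.4]
wrist_force: [0.6, 0.0, 0.6]
opening: 0.0385
```

```bash
python3 -c "
from h import *
d(.6394,.1104,.0625,91.2)
s=snap('scene','s21');crop(s,180,150,340,280,4.5,'s21c')"
```

```text
t 41.65 pos [0.5924 0.1125 0.1619] rot [-9.009e+01 -2.000e-02  9.140e+01] F [0.6 0.  0.6] op 0.0385 q [11. 11.  9. 88.  0.  9.]
turn [0.09 0.2  0.02] shift [-0.0033  0.0994 -0.0468]
```

View pics/s21c.png

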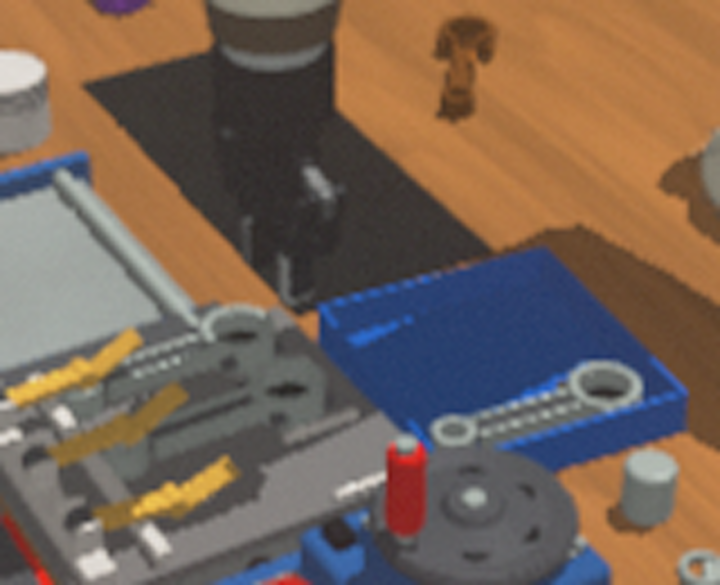

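>>> {"op": "play_rows", "data": {"moves": [[[0,0,0],[-0.002,0.005,-0.025],45],[[0,0,0],[-0.003,0.02,-0.045],45],[[0,0,0],[-0.003,0.045,-0.046],45],[[0,0,0],[-0.003,0.065,-0.046],45],[[0,0,0],[-0.003,0.07,-0.046],45]]}}

```text
time: 42.2
ee_pos: [0.6349, 0.1109, 0.0884]
tcp_rot: [-89.8, 0.0, 91.3]
wrist_force: [-0.1, -0.4, 0.2]
opening: 0.0387
```

```bash
python3 -c "
from h import *
d(.6394,.1104,.0625,91.2)"
```

```text
t 42.2 pos [0.6349 0.1109 0.0884] rot [-8.976e+01  4.000e-02  9.131e+01] F [-0.1 -0.4  0.2] op 0.0387 q [10. 18.  9. 82.  0.  9.]
turn [-0.24  0.11 -0.04] shift [-0.0006  0.0259 -0.0045]
```

>>> {"op": "play_rows", "data": {"moves": [[[0,0,0],[-0.0005,0.012,-0.003],45],[[0,0,0],[-0.0005,0.024,-0.003],45],[[0,0,0],[-0.0005,0.027,-0.003],45],[[0,0,0],[-0.0005,0.027,-0.003],45],[[0,0,0],[-0.0005,0.027,-0.003],45]]}}

```text
time: 42.7
ee_pos: [0.6394, 0.1108, 0.0651]
tcp_rot: [-90.1, -0.0, 91.3]
wrist_force: [-0.6, 0.1, 0.8]
opening: 0.0384
```

>>> {"op": "play_rows", "data": {"moves": [[[0,0,0],[0,0,0],0],[[0,0,0],[0,0,0],0],[[0,0,0],[0,0,0],0],[[0,0,0],[0,0,0],0],[[0,0,0],[0,0,0],0]]}}

```text
time: 43.2
ee_pos: [0.6395, 0.1107, 0.0656]
tcp_rot: [-90.1, 0.0, 91.3]
wrist_force: [-2.1, -0.6, 6.0]
opening: 0.02
```

>>> {"op": "play_rows", "data": {"moves": [[[0,0,0],[0,-0.0005,0.012],0],[[0,0,0],[0,-0.0005,0.027],0],[[0,0,0],[0,-0.0005,0.045],0],[[0,0,0],[0,-0.0005,0.062],0],[[0,0,0],[0,-0.0005,0.075],0]]}}

```text
time: 43.7
ee_pos: [0.5641, 0.1091, 0.0655]
tcp_rot: [-90.1, -0.0, 91.3]
wrist_force: [2.4, 0.0, 0.7]
opening: 0.0195
```

>>> {"op": "play_rows", "data": {"moves": [[[0,0,0],[0,0,0],0],[[0,0,0],[0,-0.02,0],0],[[0,0,0],[0,-0.05,0.005],0],[[0,0,0],[0,-0.06,0.03],0],[[0,0,0],[0,-0.06,0.06],0]]}}

```text
time: 44.2
ee_pos: [0.5052, 0.1078, 0.1261]
tcp_rot: [-90.1, -0.0, 91.3]
wrist_force: [-0.2, 0.4, -5.1]
opening: 0.0199
```

```bash
python3 -c "
from h import *
d(.4096,.0984,.06,85.3)"
```

```text
t 44.2 pos [0.5052 0.1078 0.1261] rot [-9.012e+01 -2.000e-02  9.131e+01] F [-0.2  0.4 -5.1] op 0.0199 q [12. -1. -7. 83.  0. 11.]
turn [0.11 6.01 0.03] shift [-0.0072  0.0659  0.0959]
```

>>> {"op": "play_rows", "data": {"moves": [[[0,2,0],[-0.002,0,0.032],0],[[0,4,0],[-0.005,0,0.064],0],[[0,6,0],[-0.007,0,0.096],0],[[0,6,0],[-0.007,0.03,0.096],0],[[0,6,0],[-0.007,0.06,0.096],0]]}}

```text
time: 44.7
ee_pos: [0.4089, 0.0986, 0.0649]
tcp_rot: [-90.1, -0.1, 85.3]
wrist_force: [0.3, 0.1, -4.5]
opening: 0.02
```

>>> {"op": "play_rows", "data": {"moves": [[[0,0,0],[0,0.015,0],0],[[0,0,0],[0,0.03,0],0],[[0,0,0],[0,0.042,0],0],[[0,0,0],[0,0.049,0],0],[[0,0,0],[0,0.049,0],0]]}}

```text
time: 45.2
ee_pos: [0.4079, 0.0983, 0.015]
tcp_rot: [-89.9, 0.0, 85.3]
wrist_force: [0.0, 0.0, -4.9]
opening: 0.02
```

>>> {"op": "play_rows", "data": {"moves": [[[0,0,0],[0,0.001,0],0],[[0,0,0],[0,0.0015,0],0],[[0,0,0],[0,0.0015,0],0],[[0,0,0],[0,0.0015,0],0],[[0,0,0],[0,0.0015,0],0]]}}

```text
time: 45.7
ee_pos: [0.4085, 0.0984, 0.0146]
tcp_rot: [-90.0, -0.0, 85.3]
wrist_force: [-0.3, 0.0, -4.7]
opening: 0.02
```

>>> {"op": "play_rows", "data": {"moves": [[[0,0,0],[0,0.001,0],0],[[0,0,0],[0,0.001,0],0],[[0,0,0],[0,0.001,0],0],[[0,0,0],[0,0.001,0],0],[[0,0,0],[0,0.001,0],0]]}}

```text
time: 46.2
ee_pos: [0.4085, 0.0984, 0.0136]
tcp_rot: [-90.0, -0.0, 85.3]
wrist_force: [0.6, -0.1, -1.4]
opening: 0.0198
```

>>> {"op": "play_rows", "data": {"moves": [[[0,0,0],[0,0,0],36],[[0,0,0],[0,0,0],36],[[0,0,0],[0,0,0],36],[[0,0,0],[0,-0.02,0],36],[[0,0,0],[0,-0.06,0],36]]}}

```text
time: 46.7
ee_pos: [0.4066, 0.0979, 0.0717]
tcp_rot: [-89.7, 0.1, 85.3]
wrist_force: [1.0, -0.1, -0.1]
opening: 0.0307
```

>>> {"op": "play_rows", "data": {"moves": [[[0,0,0],[0,-0.05,0],36],[[0,-2,0],[0,-0.08,-0.04],45],[[0,-4,0],[-0.02,-0.09,-0.09],45],[[0,-6,0],[-0.03,-0.09,-0.14],45],[[0,-6,0],[-0.04,-0.09,-0.18],45]]}}

```text
time: 47.2
ee_pos: [0.5868, 0.043, 0.1641]
tcp_rot: [-90.1, -0.0, 91.4]
wrist_force: [-0.1, 0.7, -0.0]
opening: 0.0382
```

```bash
python3 -c "
from h import *
d(.6399,.0410,.0625,91.2)
s=snap('scene','s22');crop(s,180,150,340,280,4.5,'s22c')"
```

```text
t 47.2 pos [0.5868 0.043  0.1641] rot [-9.011e+01 -1.000e-02  9.139e+01] F [-0.1  0.7 -0. ] op 0.0382 q [ 4.  9.  7. 88.  0.  3.]
turn [0.11 0.19 0.01] shift [-0.0033  0.1017 -0.0529]
```

View pics/s22c.png

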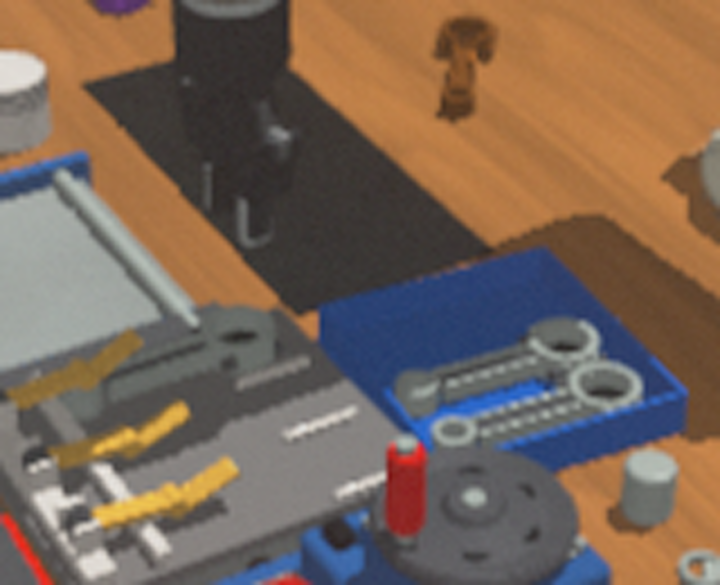

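>>> {"op": "play_rows", "data": {"moves": [[[0,0,0],[-0.002,0.005,-0.03],45],[[0,0,0],[-0.003,0.02,-0.052],45],[[0,0,0],[-0.003,0.045,-0.053],45],[[0,0,0],[-0.003,0.065,-0.053],45],[[0,0,0],[-0.003,0.07,-0.053],45]]}}

```text
time: 47.75
ee_pos: [0.6364, 0.042, 0.0904]
tcp_rot: [-89.8, 0.0, 91.3]
wrist_force: [-0.5, -0.2, 0.2]
opening: 0.0384
```

```bash
python3 -c "
from h import *
d(.6399,.0410,.0625,91.2)"
```

```text
t 47.75 pos [0.6364 0.042  0.0904] rot [-8.976e+01  1.000e-02  9.132e+01] F [-0.5 -0.2  0.2] op 0.0384 q [ 4. 17.  8. 82.  0.  2.]
turn [-0.24  0.12 -0.01] shift [-0.0011  0.0279 -0.0036]
```

>>> {"op": "play_rows", "data": {"moves": [[[0,0,0],[-0.001,0.012,-0.002],45],[[0,0,0],[-0.001,0.026,-0.002],45],[[0,0,0],[-0.001,0.031,-0.002],45],[[0,0,0],[-0.001,0.031,-0.002],45],[[0,0,0],[-0.001,0.031,-0.002],45]]}}

```text
time: 48.25
ee_pos: [0.6397, 0.0412, 0.0629]
tcp_rot: [-90.0, -0.0, 91.3]
wrist_force: [0.3, -0.2, 0.3]
opening: 0.0383
```

>>> {"op": "play_rows", "data": {"moves": [[[0,0,0],[0,0,0],0],[[0,0,0],[0,0,0],0],[[0,0,0],[0,0,0],0],[[0,0,0],[0,0,0],0],[[0,0,0],[0,0,0],0]]}}

```text
time: 48.75
ee_pos: [0.64, 0.0408, 0.0637]
tcp_rot: [-90.1, 0.0, 91.3]
wrist_force: [-1.6, -2.2, 6.0]
opening: 0.0203
```

>>> {"op": "play_rows", "data": {"moves": [[[0,0,0],[0,-0.0005,0.012],0],[[0,0,0],[0,-0.0005,0.027],0],[[0,0,0],[0,-0.0005,0.045],0],[[0,0,0],[0,-0.0005,0.062],0],[[0,0,0],[0,-0.0005,0.075],0]]}}

```text
time: 49.25
ee_pos: [0.5646, 0.0396, 0.0637]
tcp_rot: [-90.1, -0.0, 91.3]
wrist_force: [1.7, 0.8, -0.4]
opening: 0.0202
```

>>> {"op": "play_rows", "data": {"moves": [[[0,0,0],[0,0,0],0],[[0,0,0],[0,-0.02,0],0],[[0,0,0],[0,-0.05,0.005],0],[[0,0,0],[0,-0.06,0.03],0],[[0,0,0],[0,-0.06,0.06],0]]}}

```text
time: 49.75
ee_pos: [0.5057, 0.0381, 0.1242]
tcp_rot: [-90.1, -0.0, 91.3]
wrist_force: [-0.6, 0.1, -4.2]
opening: 0.0203
```

```bash
python3 -c "
from h import *
d(.4046,.0386,.06,85.3)
t=snap('scene','s23');crop(t,160,130,340,260,4.4,'s23c')"
```

```text
t 49.75 pos [0.5057 0.0381 0.1242] rot [-9.013e+01 -2.000e-02  9.132e+01] F [-0.6  0.1 -4.2] op 0.0203 q [ 4. -2. -9. 83.  0.  3.]
turn [0.13 6.02 0.02] shift [0.0028 0.064  0.1012]
```

View pics/s23c.png

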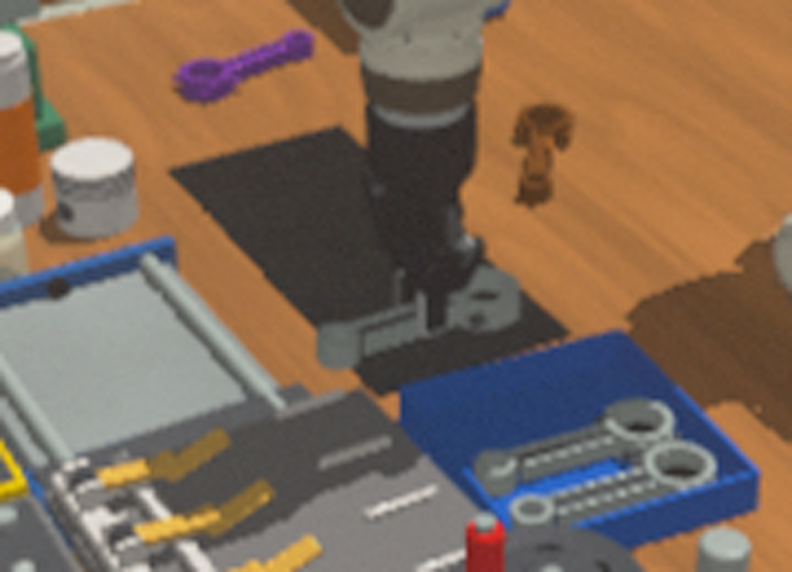

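>>> {"op": "play_rows", "data": {"moves": [[[0,2,0],[0.001,0,0.033],0],[[0,4,0],[0.002,0,0.067],0],[[0,6,0],[0.003,0,0.101],0],[[0,6,0],[0.003,0.03,0.101],0],[[0,6,0],[0.003,0.06,0.101],0]]}}

```text
time: 50.3
ee_pos: [0.4042, 0.0389, 0.063]
tcp_rot: [-90.2, -0.0, 85.3]
wrist_force: [1.2, -0.4, -4.7]
opening: 0.0199
```

>>> {"op": "play_rows", "data": {"moves": [[[0,0,0],[0,0.015,0],0],[[0,0,0],[0,0.03,0],0],[[0,0,0],[0,0.042,0],0],[[0,0,0],[0,0.049,0],0],[[0,0,0],[0,0.0505,0],0]]}}

```text
time: 50.8
ee_pos: [0.4034, 0.0387, 0.0117]
tcp_rot: [-89.9, 0.0, 85.3]
wrist_force: [-0.4, -0.3, -3.7]
opening: 0.0202
```

>>> {"op": "play_rows", "data": {"moves": [[[0,0,0],[0,0.001,0],0],[[0,0,0],[0,0.001,0],0],[[0,0,0],[0,0.001,0],0],[[0,0,0],[0,0.001,0],0],[[0,0,0],[0,0.001,0],0]]}}

```text
time: 51.3
ee_pos: [0.4038, 0.0387, 0.0117]
tcp_rot: [-90.0, -0.0, 85.3]
wrist_force: [-0.3, 0.5, -2.8]
opening: 0.0198
```

>>> {"op": "play_rows", "data": {"moves": [[[0,0,0],[0,0.0005,0],0],[[0,0,0],[0,0.0005,0],36],[[0,0,0],[0,0.0005,0],36],[[0,0,0],[0,0.0005,0],36],[[0,0,0],[0,-0.01,0],36]]}}

```text
time: 51.8
ee_pos: [0.4028, 0.0386, 0.0207]
tcp_rot: [-89.9, 0.0, 85.3]
wrist_force: [-0.4, 0.5, 0.6]
opening: 0.031
```

>>> {"op": "play_rows", "data": {"moves": [[[0,0,0],[0,-0.04,0],36],[[0,0,0],[0,-0.08,0],36],[[0,0,0],[-0.03,-0.12,-0.01],45],[[0,0,0],[-0.08,-0.15,-0.01],45],[[0,0,0],[-0.13,-0.15,-0.01],45]]}}

```text
time: 52.3
ee_pos: [0.4049, -0.0847, 0.1752]
tcp_rot: [-90.3, 0.0, 85.5]
wrist_force: [1.6, -0.1, -0.6]
opening: 0.0386
```

>>> {"op": "play_rows", "data": {"moves": [[[0,0,0],[-0.04,0,0],45],[[0,0,0],[-0.08,0,0],45],[[0,0,0],[-0.12,0,0],45],[[0,0,0],[-0.13,0,0],45],[[0,0,0],[-0.13,0,0],45]]}}

```text
time: 52.8
ee_pos: [0.3927, -0.2143, 0.1711]
tcp_rot: [-90.0, -0.0, 85.2]
wrist_force: [-0.3, 0.6, 0.3]
opening: 0.0386
```

```bash
python3 -c "
from h import *
t=snap('top','t24');s=snap('scene','s24');crop(t,135,80,315,250,4,'t24c');crop(s,160,170,340,300,4.4,'s24c')"
```

```text
(no output)
```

View pics/t24c.png

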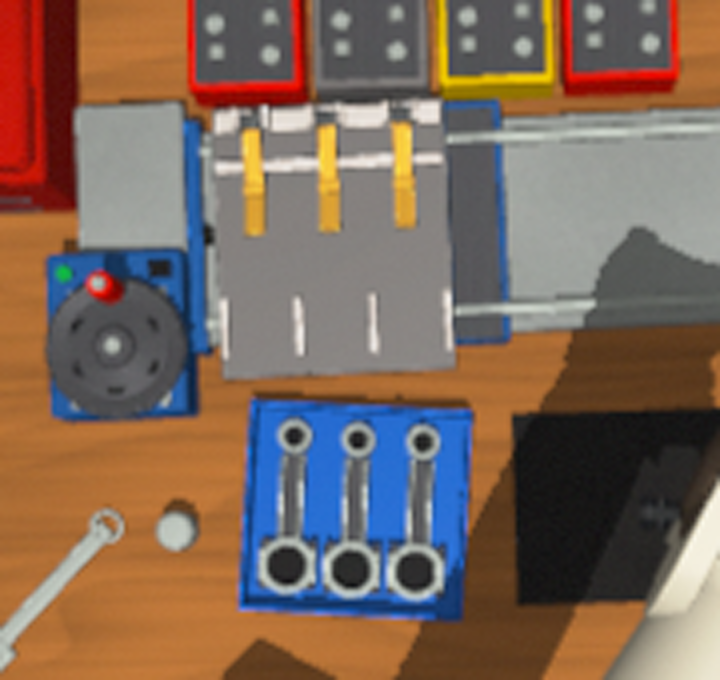

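View pics/s24c.png

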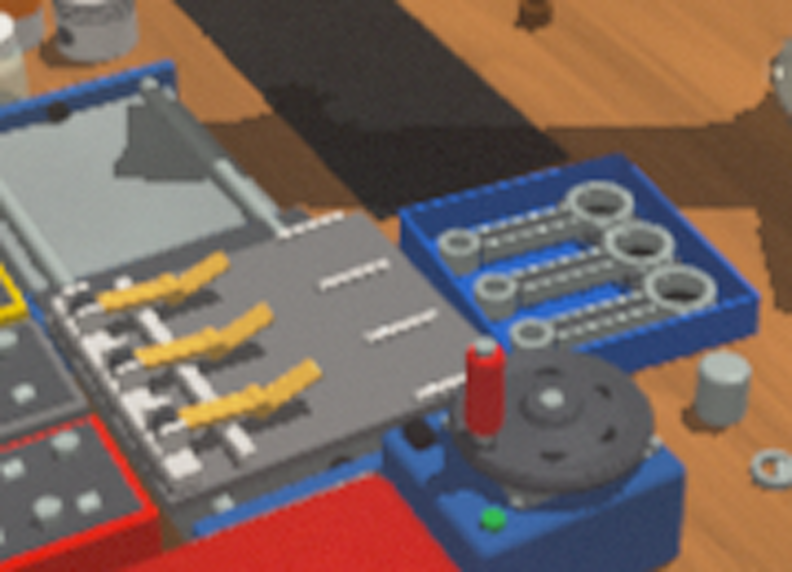

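View pics/t24.png

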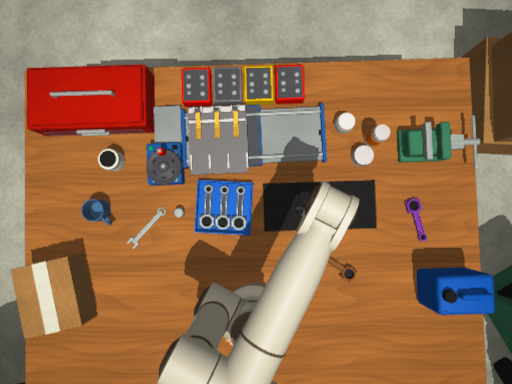

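```bash
python3 -c "
from h import *
print(job_done())"
```

```text
the job is handed in; nothing more can be done
None
```

I wound the empty carriage back to its right-hand stop and slid all three rods under their fingers. I then wound it three turns to the left with the rods held, drew the rods out and laid them in the blue tray. I handed the job in at about 53 s; no verdict was reported.

**Last checks:** in both cameras the three rods lie flat, side by side and apart in the tray. The carriage was still at the left end, within about 1 mm of its stop by the handwheel angle, and the gripper was clear of everything.

**Not exact, or unexpected:**
- **Force peak:** at the right-hand stop the wrist force reached about 100 N (the limit is 120 N) before I backed off.
- **Rods in the bays:** each rod was pushed until it met the back stop. The rod in bay 3 sat about 5 mm to the left in its bay, against the 12 mm limit. I judged that all the fingers were bearing on the rods from the pictures only.
- **Knocked rod:** the third rod moved about 27 mm while the arm was elsewhere. The jar ahead of it also shifted about 1 cm, against the 50 mm limit. I measured that rod again before gripping it.

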